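Measure a box lid with the spring tape and lock the reading

TASK

Measure the box lid that is pinned to the bench: take the tape measure from its sloping stand, hook its steel end over the outer side of the lid's raised batten, back away along the middle of the lid so that the tape draws out against its spring, and set the case down on the bench snug behind the lid's plain end. Let go there and then push the lock button on top of the case fully down so that the tape stays out at the lid's length. Leave the other tools where they are.

Things in the scene. Friction and masses are not known exactly. Their poses are not given: they have to be found in the camera images.
- tape: Grey tape measure case with rubber sole, 110 long x 40 wide x 64 mm high, flat sides, about 0.4 kg. Origin: centre of the sole; x to the nose (blade end), y across, z sole to top. Grip across the 40 mm, 35 to 45 mm above the sole, mid-length. At the start it leans 35 degrees in the stand, top towards the robot: tilt the jaws as much. The stand's rim covers the lowest 18 mm of its near side.
- blade (a joint): How far the steel blade is drawn out of the case, m: 0 = in (start), 0.090 = the most. A spring pulls it in with 3 N at 0, 4 N at 0.080. At value v the hook's inner face is 24 mm + v ahead of the nose; the lid's length corresponds to 0.080.
- hook_tip (a point): Lowest point of the inner face of the blade's end hook, in its middle, 1 mm above sole level. The hook is a downward lip 26 mm wide, 3 mm thick; its inner face looks back to the case (-x). The blade is rigid, 22 mm wide, its underside 18 mm and top 20 mm above sole level. Axes as the tape's.
- tape_nose (a point): The foot of the case's front face, in its middle, at sole level (55 mm ahead of the tape's origin). Axes as the tape's.
- lock (a joint): The lock button, m: 0 = up (start, tape runs free), 0.006 = fully down (tape locked). It stays where it is left; pushing it down takes about 4 N, plus a firm stop at the end.
- lock_top (a point): Centre of the top of the lock button: a black block 20 x 16 mm on the top of the case, near the nose (36 mm ahead of the tape's origin), 75 mm above the sole when up, travelling straight down towards the sole. Axes as the tape's.
- lid: Wooden box lid fixed to the bench: board 104 long (x) x 70 wide (y) x 6 mm thick, with a raised batten, 10 mm thick along x, top 16 mm above the bench, across its +x end (flush). Two dark steel dogs, 9 mm high, hold its long sides, reaching 48 mm from the middle line. Origin: centre of underside; x to the batten, z up. Behind the -x end the spring pulls the case against that end face.
- lid_hook_edge (a point): Middle of the batten's upper outer edge (52 mm along x from the lid's origin, 16 mm up): the edge the hook goes over; the outer side below it is upright and free. Axes as the lid's.
- lid_plain_end (a point): Middle of the foot of the lid's plain end, -52 mm along x from the lid's origin. Axes as the lid's.
- stand: Fixed wooden stand, 90 long (y) x 80 mm wide (x), with a sloping trough along y that carries the tape; its -x side looks roughly towards the robot, and the tape in it leans its top that way. Origin at the centre of the underside. Nothing of it is higher than about 60 mm.
- handle_blank_c: Dark brown handle blank, 118 x 23 x 19 mm, lying on the bench; a bystander to be left where it is. Origin at the centre of its underside.
- screwdriver: Screwdriver with red handle, 180 x 24 x 24 mm, lying on the bench; a bystander to be left where it is. Origin at the centre of its underside.
- hammer: Small hammer with wooden handle, 200 x 78 x 20 mm, lying on the bench; a bystander to be left where it is. Origin at the centre of its underside.
- handle_blank_b: Pale wooden handle blank, 118 x 23 x 19 mm, lying on the bench; a bystander to be left where it is. Origin at the centre of its underside.
- green_stone: Greenish whetstone block, 108 x 46 x 22 mm, lying on the bench; a bystander to be left where it is. Origin at the centre of its underside.
- marker_1: White felt marker with a black cap, 124 x 13 x 14 mm, lying on the bench; a bystander to be left where it is. Origin at the centre of its underside.

How it is judged:
By the outcome, as a careful person would: the job done as asked, in the order asked, and still so for the second after the job is handed in, with the robot touching nothing.
It also fails if it takes over 51 s, if anything falls off the work surface, if the arm or the gripper's body presses on something with over 40 N, if the wrist force passes 120 N, or if a joint passes its speed limit or range.

ROBOT

A 6-joint arm with a two-finger parallel gripper is mounted at the origin on a cart in front of the work surface, level with it; the furniture and walls round the work are solid. World frame = base frame: x ahead of the robot, y to its left, z up, the work surface at z = 0. Lengths are in mm, angles in rad, forces in N, time in s.
With the tool pointing down it reaches from about 300 to 1000 mm from the base axis. Payload 5.1 kg.
Tool frame: the origin (TCP) lies midway between the tips of the shut fingers; the grasp point (between the pads) lies manip.grip_point_offset behind it (manip.grip_point_offset is the distance from the TCP to the grasp point, in mm); z points along the fingers, y is the line along which they close (so a half turn about z gives the same grasp; the last joint's range is limited). The gripper opens to 95 mm and grips with 3 to 60 N. Pads are 20 mm wide; open, the fingers measure 119 mm over their backs; the gripper's body (75 mm by 180 mm) begins 59 mm behind the grasp point.
Start: joints at [1.093, 0.124, 1.65, -0, 1.367, -0.083], TCP at [250.024, 599.977, 214.656] pointing down, gripper open.
Joint ranges: [-2.61, 2.61], [-1.02, 2.33], [0.03, 2.71], [-1.35, 4.49], [0.32, 2.68], [-2.91, 2.91]. Speed limits (rad/s): [2.57, 2.57, 3.14, 3.14, 3.14, 3.14].

INTERFACE

Orientations are given as a unit quaternion [w, x, y, z].
In Python, from station import observe, imaging, workorder, manip gives the robot as it stands.
- The arm moves only by the tool move_arm, never from a script. Its argument "series" is a list of rows, each an object with "xyz": the shift along the tool's x, y, z in m, a list of three; "spin": the turn about the tool's z in degrees; "fingers": the gripper's target within -1 to 1 (fully open at 1, half-way at 0, shut at -1). In form: [{"xyz": [tx, ty, tz], "spin": spin, "fingers": fingers}, ...]. A call has 1 to 20 rows; each row is the pose to reach, as a shift and turn from the pose commanded when the call began, along the tool's axes at that moment; what a row does not reach only later rows make up. A row lasts 1/10 s, in which the tool goes at most 50 mm and 8.59 degrees, less where a joint would pass 70% of its speed; a pose out of reach is approached as far as the arm can. A call with a gripper value outside its range is refused whole. The fingers move at their own pace and stop on an object; the grip force is fixed at half the most. Time passes only in rows, so rows that repeat a pose let the fingers close. It gives the time, the measured TCP pose, the force, the opening and the grip force at its end, in the units of the state.
- observe(): the state, without advancing time (a new reading comes with each control period).
- imaging.camera(name): name is "side" or "top" or "wrist"; returns the picture (480x640x3 uint8, red, green, blue); there is no depth.
- imaging.camera_info(name): a dict with "K" (3x3 intrinsics, pixels), "extrinsics" (4x4, takes a point from world to camera coordinates); the wrist camera has in their place "T_tool_cam" (4x4, takes a point from camera to tool coordinates, whose origin is the TCP and whose axes are the flange's). Camera axes: x right, y down, z forward; pixel columns grow to the right and rows downward; lengths in mm; the calibration is good to about 2 mm. A picture is of the moment at which its call begins: read the wrist's pose just before it. camera_info takes no time and is no camera call.
- workorder.close_job(): hands the job in; it is judged then, once.
The state is a dict: "time_s": time; "qpos": joint angles; "qvel": joint speeds; "joint_torque": joint torques, N m; "tcp_pos": TCP position; "tool_rot": TCP orientation; "force": force on the tool from outside, world axes, zero at the start; "torque": the same for the moment, N m; "grip_width": finger opening in mm; "grasp_force": force on a finger pad.
Only numpy, scipy, OpenCV 4.12 (cv2) and the standard library are available. Lean on these libraries where they do the work, as an engineer would, in place of code of your own. Each camera call takes 0.05 s, during which the arm holds its last target. There are 200 camera calls.

## Working session

There is one attempt and no reset: what is moved stays moved. The work goes in short steps, Python scripts to look and compute and a tool call to move; the robot and the scene stay as the last step left them, time stands still between calls to the robot, and variables do not carry over. Pictures are saved under pics/ and viewed, at most 10 in all, crops included, and the job is handed in when it is done.

Besides the shell and the picture viewer there is one more tool, called as name([rows], argument=value, ...), one row to a line, values as JSON. move_arm: Moves the arm, as the interface text tells. Its arguments: {"type":"object","properties":{"series":{"type":"array","items":{"type":"object","properties":{"xyz":{"type":"array","items":{"type":"number"}},"spin":{"type":"number"},"fingers":{"type":"number"}}}}},"required":["series"]}

```bash
ls; mkdir -p pics
python3 - <<'E'
from station import observe, imaging, workorder, manip
import cv2,json
print(observe()); print(manip.grip_point_offset, [a for a in dir(manip) if a[0]!='_'])
for n in("top","side"):
    cv2.imwrite(f"pics/{n}0.png",imaging.camera(n)[:,:,::-1]); print(n,imaging.camera_info(n))
print(imaging.camera_info("wrist"))
E
```

```text
pics
{'time_s': 0.0, 'qpos': array([ 1.09340092e+00,  1.24509269e-01,  1.65168238e+00, -2.14955639e-05,
        1.36746658e+00, -8.25860333e-02]), 'qvel': array([-0.00136686,  0.00124686, -0.00078333,  0.00011882,  0.00025311,
       -0.00036895]), 'joint_torque': array([-3.40176730e-04, -4.17617583e+01, -3.59924984e+01,  7.74940965e-02,
        4.92890202e-02, -1.66245227e-04]), 'tcp_pos': array([249.73991982, 599.41475375, 213.37938881]), 'tool_rot': array([-2.75293716e-04,  1.96122844e-01,  9.80578790e-01, -9.95478950e-04]), 'force': array([ 0.27628596, -0.30058598, -0.30695736]), 'torque': array([-0.01699947,  0.03468522, -0.03435519]), 'grasp_force': 0.0, 'grip_width': 95.05649541584042}
18.8 ['IKError', 'grip_point_offset']
top {'K': array([[624.44101026,   0.        , 311.29371607],
       [  0.        , 624.44101026, 240.11961099],
       [  0.        ,   0.        ,   1.        ]]), 'extrinsics': array([[ 3.74805316e-04, -9.99984816e-01, -5.49794288e-03,
         4.52729552e+01],
       [-9.93653716e-01,  2.45997434e-04, -1.12482142e-01,
         5.11229829e+02],
       [ 1.
[... 499 characters left out ...]
88879e+02],
       [ 1.61461967e-01,  9.13010533e-01, -3.74622208e-01,
         8.72643651e+02],
       [ 0.00000000e+00,  0.00000000e+00,  0.00000000e+00,
         1.00000000e+00]])}
{'K': array([[385.83019467,   0.        , 320.56264482],
       [  0.        , 385.83019467, 235.98080581],
       [  0.        ,   0.        ,   1.        ]]), 'T_tool_cam': array([[ 4.45322334e-04, -9.68695401e-01, -2.48251930e-01,
         7.01633524e+01],
       [ 9.99999825e-01,  5.28308521e-04, -2.67662687e-04,
         6.34098042e-02],
       [ 3.90437224e-04, -2.48251768e-01,  9.68695467e-01,
        -1.70397960e+02],
       [ 0.00000000e+00,  0.00000000e+00,  0.00000000e+00,
         1.00000000e+00]])}
```

View pics/top0.png

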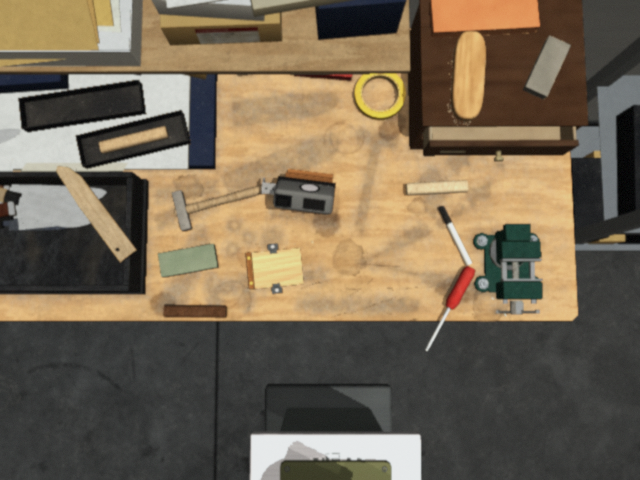

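View pics/side0.png

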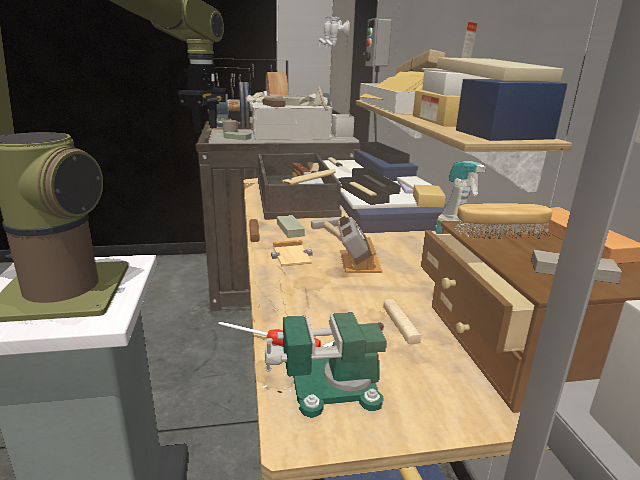

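```bash
cat > h.py <<'E'
import numpy as np, cv2
from scipy.spatial.transform import Rotation as Ro
from station import observe, imaging, workorder, manip
def tool():
    s=observe(); T=np.eye(4); q=s['tool_rot']
    T[:3,:3]=Ro.from_quat([*q[1:],q[0]]).as_matrix(); T[:3,3]=s['tcp_pos']; return T
def cam(n,T=None):  # camera->world
    i=imaging.camera_info(n)
    return i['K'],(T@i['T_tool_cam'] if n=='wrist' else np.linalg.inv(i['extrinsics']))
def ray(n,uv,h,T=None):
    K,C=cam(n,T); d=C[:3,:3]@np.linalg.solve(K,[*uv,1]); o=C[:3,3]
    return o+d*(h-o[2])/d[2]
def proj(n,P,T=None):
    K,C=cam(n,T); p=np.linalg.inv(C)@np.c_[np.atleast_2d(P),np.ones(len(np.atleast_2d(P)))].T
    p=K@p[:3]; return (p[:2]/p[2]).T
E
python3 - <<'E'
from h import *
im=cv2.imread('pics/top0.png')[150:300,140:340]
cv2.imwrite('pics/topc.png',cv2.resize(im,None,fx=4,fy=4,interpolation=cv2.INTER_CUBIC))
for n,u,h in [('lid c',(274,269),6),('batten',(250,271),16),('tape top',(303,193),60),('hook',(268,187),40),('vise',(510,290),60),('shelf edge',(280,72),0)]: print(n,ray('top',u,h).round())
E
```

```text
lid c [458. 117.   6.]
batten [454. 162.  16.]
tape top [596.  61.  60.]
hook [611. 127.  40.]
vise [ 416. -317.   60.]
shelf edge [853. 108.   0.]
```

View pics/topc.png

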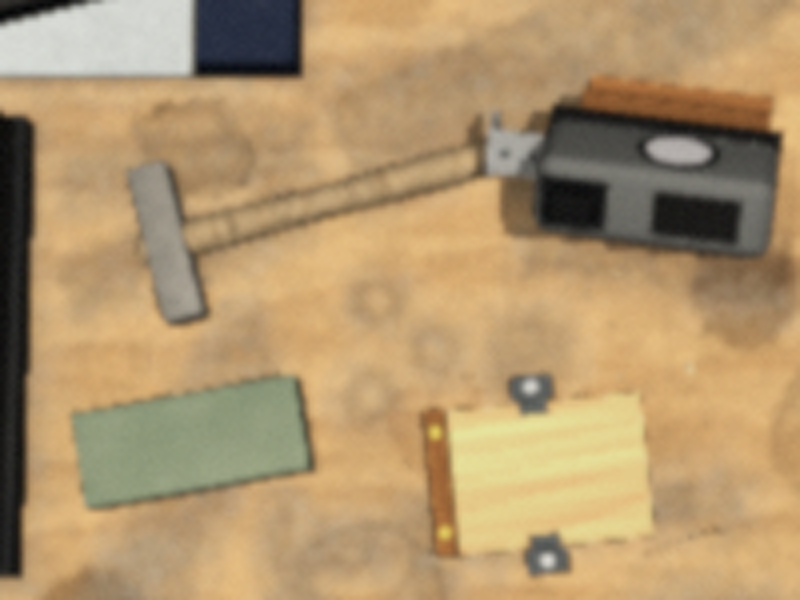

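The top crop shows the tape (nose with hook at crop 495,150; body 540–775, heading ~83°) and the lid (batten on the left at 437,480; plain end at 645,460; heading ~95°). Next I'll move the wrist camera over both.

move_arm([
  {"xyz":[-0.447,-0.344,-0.035],"spin":74,"fingers":1},
  {"xyz":[-0.447,-0.344,-0.035],"spin":74,"fingers":1},
  {"xyz":[-0.447,-0.344,-0.035],"spin":74,"fingers":1},
  {"xyz":[-0.447,-0.344,-0.035],"spin":74,"fingers":1},
  {"xyz":[-0.447,-0.344,-0.035],"spin":74,"fingers":1},
  {"xyz":[-0.447,-0.344,-0.035],"spin":74,"fingers":1},
  {"xyz":[-0.447,-0.344,-0.035],"spin":74,"fingers":1},
  {"xyz":[-0.447,-0.344,-0.035],"spin":74,"fingers":1},
  {"xyz":[-0.447,-0.344,-0.035],"spin":74,"fingers":1},
  {"xyz":[-0.447,-0.344,-0.035],"spin":74,"fingers":1},
  {"xyz":[-0.447,-0.344,-0.035],"spin":74,"fingers":1},
  {"xyz":[-0.447,-0.344,-0.035],"spin":74,"fingers":1},
  {"xyz":[-0.447,-0.344,-0.035],"spin":74,"fingers":1},
  {"xyz":[-0.447,-0.344,-0.035],"spin":74,"fingers":1},
  {"xyz":[-0.447,-0.344,-0.035],"spin":74,"fingers":1},
])

```text
time_s: 1.6
tcp_pos: [529.5, 111.9, 249.3]
tool_rot: [-0.0, 0.746, 0.666, -0.0]
force: [-0.2, -0.6, 0.3]
grip_width: 95.3
grasp_force: 0.0
```

Run:
```python
from h import *
T=tool(); print(T.round(3)); im=imaging.camera('wrist')[:,:,::-1]
np.save('T1.npy',T); cv2.imwrite('pics/w1.png',im)
```

```text
[[ 1.13000e-01  9.94000e-01 -1.00000e-03  5.29544e+02]
 [ 9.94000e-01 -1.13000e-01  0.00000e+00  1.11902e+02]
 [ 0.00000e+00 -1.00000e-03 -1.00000e+00  2.49278e+02]
 [ 0.00000e+00  0.00000e+00  0.00000e+00  1.00000e+00]]
```

View pics/w1.png

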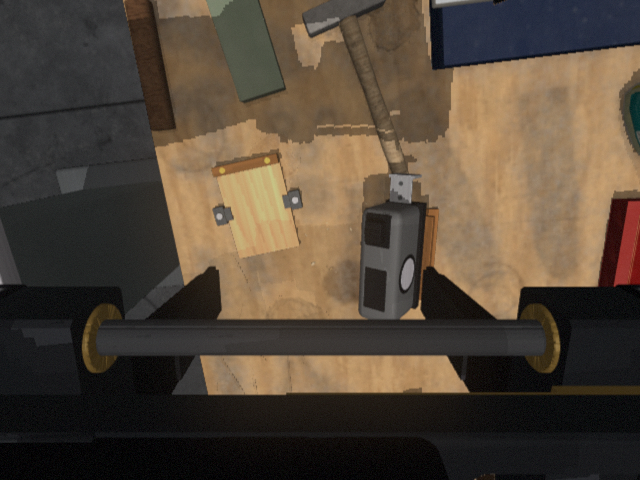

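The wrist view shows the lid at (213–300, 155–257), with the batten at the top. The tape is at (360–425, 200–320), and its hook is at (402,175–200) beside the end of the hammer handle. I'll enlarge this to read the corners.

Run:
```python
from h import *
im=cv2.imread('pics/w1.png')[140:330,200:450]
cv2.imwrite('pics/w1c.png',cv2.resize(im,None,fx=3.2,fy=3.15,interpolation=cv2.INTER_CUBIC)[:600])
```

```text
(no output)
```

View pics/w1c.png

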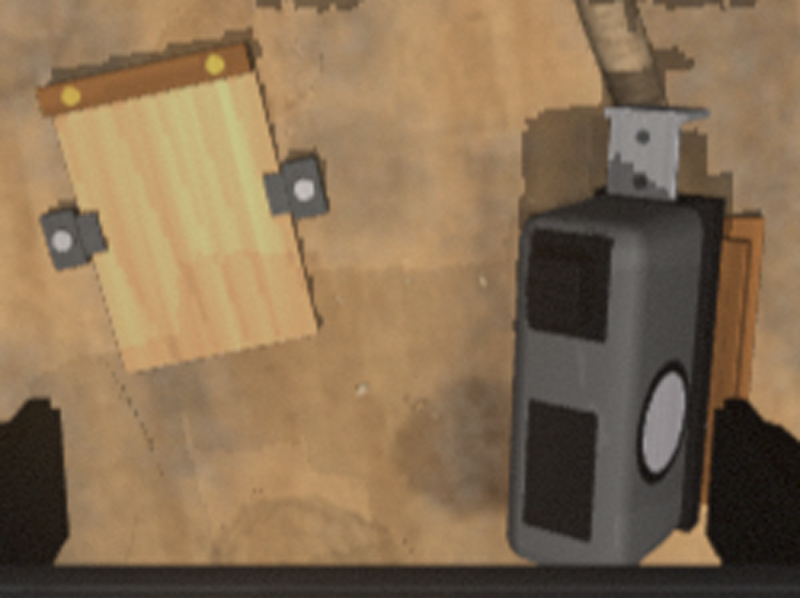

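```bash
cat > fit.py <<'E'
from h import *
from scipy.optimize import least_squares
T=np.load('T1.npy')
full=lambda a: np.array(a,float)/[3.2,3.15]+[200,140]
def W(p,L,lean=0):
    x,y,z,yaw=p; R=Ro.from_euler('zx',[yaw,-lean],degrees=True).as_matrix(); return L@R.T+[x,y,z]
def fit(L,uv,p0,lean,free):
    L=np.array(L,float); uv=full(uv); p0=np.array(p0,float)
    def f(q): p=p0.copy(); p[free]=q; return (proj('wrist',W(p,L,lean),T)-uv).ravel()
    r=least_squares(f,p0[free],loss='soft_l1'); p=p0.copy(); p[free]=r.x; return p,r.fun.reshape(-1,2)
E
python3 - <<'E'
from fit import *
p,e=fit([[52,35,16],[52,-35,16],[-52,35,6],[-52,-35,6]],[(38,88),(250,40),(130,372),(318,328)],[458,117,0,95],0,[0,1,3]); print('lid',p.round(1),'\n',e.round(1))
L=[[82,13,20],[82,-13,1],[55,20,64],[-55,20,64],[55,-20,0],[-55,-20,0],[36,0,75]]
uv=[(603,110),(708,110),(524,222),(508,555),(724,197),(694,534),(578,285)]
for lean in(35,-35):
    p,e=fit(L,uv,[596,61,30,83],lean,[0,1,2,3]); print('tape',lean,p.round(1),'\n',e.round(1))
E
```

```text
lid [461.4 115.6   0.   95.8] 
 [[-0.1 -0.6]
 [-0.6 -0.2]
 [-0.3  0. ]
 [ 1.6  1.3]]
tape 35 [587.3  61.3  92.8  76.4] 
 [[ -1.    0.1]
 [ -8.4  12.5]
 [ 17.2 -33.8]
 [  7.7  -0.7]
 [ -7.8  11.8]
 [ -6.2  24.2]
 [ 26.2 -36.1]]
tape -35 [584.5  86.3  48.7  79.5] 
 [[  0.5   4.6]
 [ -5.9  -9.7]
 [ 18.6  33.5]
 [  0.1  -0.7]
 [-11.9 -13.7]
 [-29.7 -46.2]
 [ 23.7  39.7]]
```

```bash
sed -i "s/'zx'/'ZX'/" fit.py
cat > tp.py <<'E'
from fit import *
L=[[82,13,20],[82,-13,1],[55,20,64],[-55,20,64],[55,-20,0],[-55,-20,0],[36,0,75]]
uv=[(603,110),(708,110),(524,222),(508,555),(724,197),(694,534),(578,285)]
p,e=fit(L,uv,[610,61,30,83],35,[0,1,2,3]); print('tape',p.round(1),'\n',e.round(1))
print(W(p,np.array([[55,20,64],[0,20,64],[0,-20,64],[0,20,0],[0,-20,0],[0,0,0],[0,0,32]]),35).round())
# stand outer-right edge points at z=0..60 guesses
for h in (30,50,60): print(h,[ray('wrist',full([q])[0],h,T).round() for q in ((763,217),(722,217))])
E
python3 tp.py
```

```text
tape [613.4  52.5  23.   83.6] 
 [[ 1.1  0.6]
 [ 0.4  0.5]
 [-2.8 -2.5]
 [-0.5 -0.3]
 [ 0.7  0.2]
 [ 3.3 -5.9]
 [-6.7  2.6]]
[[567. 113.  64.]
 [561.  58.  64.]
 [593.  55.  87.]
 [597.  54.  12.]
 [630.  51.  34.]
 [613.  53.  23.]
 [595.  55.  49.]]
30 [array([648.,  97.,  30.]), array([635.,  98.,  30.])]
50 [array([643., 101.,  50.]), array([630., 103.,  50.])]
60 [array([640., 103.,  60.]), array([628., 105.,  60.])]
```

move_arm([
  {"xyz":[-0.025,0.033,0.04],"spin":0,"fingers":0.62},
  {"xyz":[-0.05,0.0665,0.08],"spin":0,"fingers":0.62},
  {"xyz":[-0.05,0.0665,0.12],"spin":0,"fingers":0.62},
  {"xyz":[-0.05,0.0665,0.14],"spin":0,"fingers":0.62},
  {"xyz":[-0.05,0.0665,0.16],"spin":0,"fingers":0.62},
  {"xyz":[-0.05,0.0665,0.18],"spin":0,"fingers":0.62},
  {"xyz":[-0.05,0.0665,0.191],"spin":0,"fingers":0.62},
  {"xyz":[-0.05,0.0665,0.191],"spin":0,"fingers":0.62},
  {"xyz":[-0.05,0.0665,0.191],"spin":0,"fingers":0.62},
])

```text
time_s: 2.55
tcp_pos: [590.9, 53.9, 59.3]
tool_rot: [0.0, 0.746, 0.665, 0.0]
force: [0.8, 0.2, 0.6]
grip_width: 77.0
grasp_force: 0.0
```

Run:
```python
from h import *
T=tool(); np.save('T2.npy',T); print(T[:3,3])
im=imaging.camera('wrist')[:,:,::-1]; im2=imaging.camera('side')[:,:,::-1]
c=cv2.resize(im2[190:290,290:410],(600,500),interpolation=cv2.INTER_CUBIC)
cv2.imwrite('pics/m2.png',cv2.resize(np.hstack([cv2.resize(im,(667,500)),c]),(800,316)))
```

```text
[590.90773524  53.85757901  59.34016507]
```

View pics/m2.png

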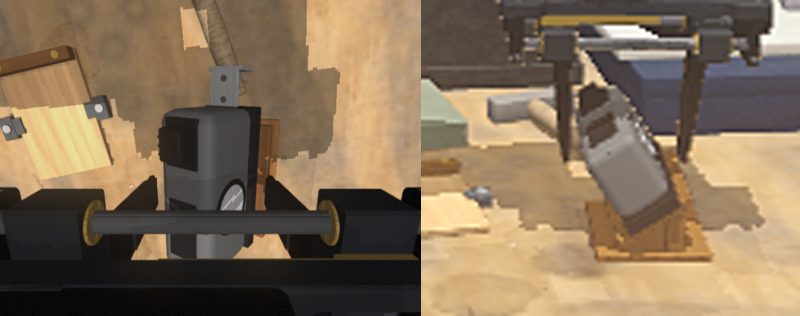

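The jaws straddle the tape: the left finger is past its top edge and the right finger is behind its far side, clear of the stand. I'll lower a little and close.

move_arm([
  {"xyz":[0,0,0.006],"spin":0,"fingers":0.6},
  {"xyz":[0,0,0.012],"spin":0,"fingers":0.6},
  {"xyz":[0,0,0.012],"spin":0,"fingers":0.4},
  {"xyz":[0,0,0.012],"spin":0,"fingers":0.3},
  {"xyz":[0,0,0.012],"spin":0,"fingers":0.2},
  {"xyz":[0,0,0.012],"spin":0,"fingers":0.1},
  {"xyz":[0,0,0.012],"spin":0,"fingers":0.1},
])

```text
time_s: 3.35
tcp_pos: [590.6, 53.2, 48.1]
tool_rot: [-0.0, 0.747, 0.665, -0.0]
force: [-6.1, -0.6, 8.9]
grip_width: 65.7
grasp_force: 27.0
```

move_arm([
  {"xyz":[0,0,0],"spin":0,"fingers":-0.4},
  {"xyz":[0,0,-0.003],"spin":0,"fingers":-0.4},
  {"xyz":[0,0,-0.006],"spin":0,"fingers":-0.4},
  {"xyz":[0,0,-0.009],"spin":0,"fingers":-0.4},
  {"xyz":[0,0,-0.012],"spin":0,"fingers":-0.4},
  {"xyz":[0,0,-0.015],"spin":0,"fingers":-0.4},
])

```text
time_s: 3.95
tcp_pos: [589.6, 53.1, 60.4]
tool_rot: [-0.001, 0.747, 0.665, -0.001]
force: [0.6, -0.0, -5.5]
grip_width: 59.5
grasp_force: 34.7
```

Run:
```python
from h import *
T=tool(); np.save('T3.npy',T); print(T[:3,3])
im=imaging.camera('wrist')[:,:,::-1]; im2=imaging.camera('side')[:,:,::-1]
c=cv2.resize(im2[190:290,290:410],(600,500),interpolation=cv2.INTER_CUBIC)
cv2.imwrite('pics/m3.png',cv2.resize(np.hstack([cv2.resize(im,(667,500)),c]),(800,316)))
```

```text
[589.58726436  53.12263517  60.36453329]
```

View pics/m3.png

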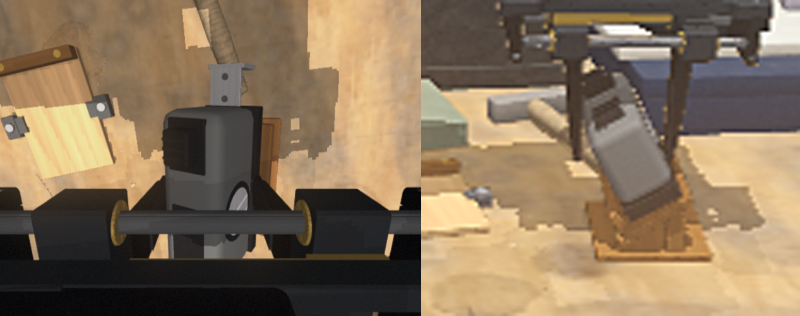

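The tape is held and turning upright, with a 59 mm opening, and its weight is on the wrist. I'll keep lifting and squeezing.

move_arm([
  {"xyz":[0,0,-0.005],"spin":0,"fingers":-0.6},
  {"xyz":[0,0,-0.01],"spin":0,"fingers":-0.6},
  {"xyz":[0,0,-0.015],"spin":0,"fingers":-0.6},
  {"xyz":[0,0,-0.02],"spin":0,"fingers":-0.6},
  {"xyz":[0,0,-0.025],"spin":0,"fingers":-0.6},
  {"xyz":[0,0,-0.03],"spin":0,"fingers":-0.8},
  {"xyz":[0,0,-0.04],"spin":0,"fingers":-0.8},
  {"xyz":[0,0,-0.05],"spin":0,"fingers":-0.8},
])

```text
time_s: 4.85
tcp_pos: [590.5, 53.2, 112.4]
tool_rot: [-0.0, 0.747, 0.665, -0.0]
force: [-0.1, -0.6, -4.9]
grip_width: 59.6
grasp_force: 34.7
```

move_arm([
  {"xyz":[-0.025,-0.015,0],"spin":0,"fingers":-0.8},
  {"xyz":[-0.055,-0.032,0],"spin":0,"fingers":-0.8},
  {"xyz":[-0.085,-0.05,0],"spin":0,"fingers":-0.8},
  {"xyz":[-0.1,-0.06,0.01],"spin":0,"fingers":-0.8},
  {"xyz":[-0.1,-0.06,0.03],"spin":0,"fingers":-0.8},
  {"xyz":[-0.1,-0.06,0.05],"spin":0,"fingers":-0.8},
  {"xyz":[-0.1,-0.06,0.056],"spin":0,"fingers":-0.8},
  {"xyz":[-0.1,-0.06,0.06],"spin":0,"fingers":-0.8},
  {"xyz":[-0.1,-0.06,0.06],"spin":0,"fingers":-0.8},
])

```text
time_s: 5.75
tcp_pos: [519.9, -39.2, 52.1]
tool_rot: [0.0, 0.747, 0.665, 0.0]
force: [-0.3, 0.0, -5.0]
grip_width: 59.8
grasp_force: 34.7
```

move_arm([
  {"xyz":[0,0,0.002],"spin":0,"fingers":-0.8},
  {"xyz":[0,0,0.004],"spin":0,"fingers":-0.8},
  {"xyz":[0,0,0.004],"spin":0,"fingers":-0.8},
])

```text
time_s: 6.05
tcp_pos: [519.7, -39.2, 47.9]
tool_rot: [0.0, 0.747, 0.665, 0.0]
force: [0.4, 0.2, -3.7]
grip_width: 59.8
grasp_force: 34.7
```

move_arm([
  {"xyz":[0,0,0.002],"spin":0,"fingers":-0.8},
  {"xyz":[0,0,0.004],"spin":0,"fingers":-0.8},
  {"xyz":[0,0,0.004],"spin":0,"fingers":-0.8},
])

```text
time_s: 6.35
tcp_pos: [519.2, -39.2, 43.3]
tool_rot: [-0.0, 0.747, 0.665, -0.0]
force: [-0.1, -0.5, -4.6]
grip_width: 59.9
grasp_force: 34.7
```

move_arm([
  {"xyz":[0,0,0.002],"spin":0,"fingers":-0.8},
  {"xyz":[0,0,0.004],"spin":0,"fingers":-0.8},
  {"xyz":[0,0,0.004],"spin":0,"fingers":-0.8},
])

```text
time_s: 6.65
tcp_pos: [519.2, -39.2, 39.2]
tool_rot: [-0.0, 0.747, 0.665, -0.0]
force: [-0.4, 0.2, -4.7]
grip_width: 60.1
grasp_force: 34.7
```

move_arm([
  {"xyz":[0,0,0.002],"spin":0,"fingers":-0.8},
  {"xyz":[0,0,0.004],"spin":0,"fingers":-0.8},
  {"xyz":[0,0,0.004],"spin":0,"fingers":-0.8},
])

```text
time_s: 6.95
tcp_pos: [519.2, -39.2, 35.2]
tool_rot: [-0.0, 0.747, 0.665, -0.0]
force: [-0.2, -0.2, -4.8]
grip_width: 59.8
grasp_force: 34.7
```

move_arm([
  {"xyz":[0,0,0.002],"spin":0,"fingers":-0.8},
  {"xyz":[0,0,0.004],"spin":0,"fingers":-0.8},
  {"xyz":[0,0,0.004],"spin":0,"fingers":-0.8},
])

```text
time_s: 7.25
tcp_pos: [519.2, -39.2, 31.2]
tool_rot: [-0.0, 0.747, 0.665, -0.0]
force: [-0.1, -0.8, -5.6]
grip_width: 59.9
grasp_force: 34.7
```

Run:
```python
from h import *
T=tool(); np.save('T4.npy',T); print(T[:3,3], observe()['force'])
im=imaging.camera('wrist')[:,:,::-1]; im2=imaging.camera('side')[:,:,::-1]
print(proj('side',[[520,-40,30]]))
u,v=proj('side',[[520,-40,40]])[0].astype(int)
c=cv2.resize(im2[v-50:v+50,u-60:u+60],(600,500),interpolation=cv2.INTER_CUBIC)
cv2.imwrite('pics/w4.png',im)
cv2.imwrite('pics/m4.png',cv2.resize(np.hstack([cv2.resize(im,(667,500))[:,150:550],c]),(800,400)))
```

```text
[519.17279629 -39.17619     31.24133394] [-0.12619656 -0.83457224 -5.58642265]
[[328.78969485 272.36911427]]
```

View pics/m4.png

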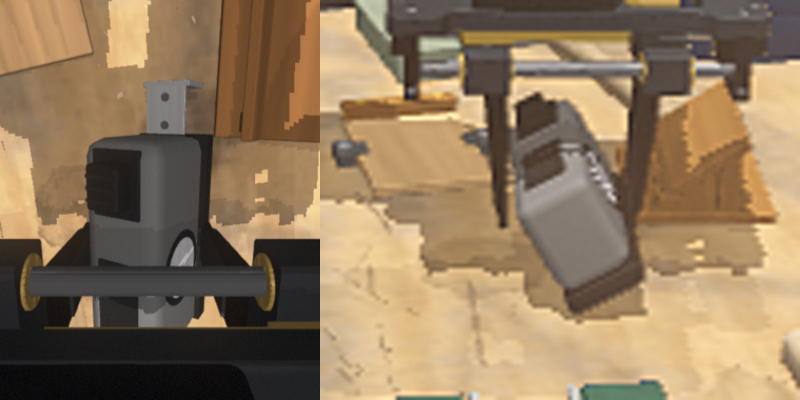

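move_arm([
  {"xyz":[0,0,0.002],"spin":0,"fingers":-0.8},
  {"xyz":[0,0,0.004],"spin":0,"fingers":-0.8},
  {"xyz":[0,0,0.004],"spin":0,"fingers":-0.8},
])

```text
time_s: 7.65
tcp_pos: [519.8, -39.4, 28.4]
tool_rot: [0.0, 0.747, 0.665, -0.0]
force: [-1.1, -0.6, 1.4]
grip_width: 59.5
grasp_force: 35.3
```

move_arm([
  {"xyz":[0,0,0.002],"spin":0,"fingers":-0.8},
  {"xyz":[0,0,0.003],"spin":0,"fingers":-0.8},
  {"xyz":[0,0,0.003],"spin":0,"fingers":-0.8},
])

```text
time_s: 7.95
tcp_pos: [520.8, -39.6, 27.6]
tool_rot: [0.001, 0.747, 0.665, 0.0]
force: [-5.7, 0.6, 12.9]
grip_width: 59.0
grasp_force: 36.5
```

move_arm([
  {"xyz":[0,0,-0.003],"spin":0,"fingers":0.3},
  {"xyz":[0,0.004,-0.003],"spin":0,"fingers":0.45},
  {"xyz":[0,0.008,-0.003],"spin":0,"fingers":0.6},
  {"xyz":[0,0.012,-0.003],"spin":0,"fingers":0.8},
  {"xyz":[0,0.016,-0.003],"spin":0,"fingers":1},
  {"xyz":[0,0.02,-0.003],"spin":0,"fingers":1},
  {"xyz":[0,0.025,-0.003],"spin":0,"fingers":1},
  {"xyz":[0,0.03,-0.003],"spin":0,"fingers":1},
  {"xyz":[0,0.035,-0.003],"spin":0,"fingers":1},
  {"xyz":[0,0.04,-0.003],"spin":0,"fingers":1},
  {"xyz":[0,0.043,-0.003],"spin":0,"fingers":1},
  {"xyz":[0,0.043,-0.003],"spin":0,"fingers":1},
])

```text
time_s: 9.15
tcp_pos: [562.6, -44.2, 27.7]
tool_rot: [0.0, 0.747, 0.665, 0.0]
force: [-0.2, 0.1, -0.4]
grip_width: 95.2
grasp_force: 0.1
```

move_arm([
  {"xyz":[0,-0.01,0],"spin":0,"fingers":1},
  {"xyz":[0,-0.021,0.003],"spin":0,"fingers":0.7},
  {"xyz":[0,-0.021,0.006],"spin":0,"fingers":0.4},
  {"xyz":[0,-0.021,0.006],"spin":0,"fingers":0.1},
  {"xyz":[0,-0.021,0.006],"spin":0,"fingers":-0.1},
  {"xyz":[0,-0.021,0.006],"spin":0,"fingers":-0.4},
  {"xyz":[0,-0.021,0.006],"spin":0,"fingers":-0.6},
  {"xyz":[0,-0.021,0.006],"spin":0,"fingers":-0.6},
])

```text
time_s: 9.95
tcp_pos: [541.5, -41.8, 21.8]
tool_rot: [0.0, 0.747, 0.665, 0.0]
force: [-0.0, -0.4, -0.9]
grip_width: 44.6
grasp_force: 0.1
```

Run:
```python
from h import *
T=tool(); np.save('T5.npy',T); print(T.round(4), observe()['force'])
im=imaging.camera('wrist')[:,:,::-1]; im2=imaging.camera('side')[:,:,::-1]
cv2.imwrite('pics/w5.png',im)
c=cv2.resize(im2[215:300,280:380],(400,340),interpolation=cv2.INTER_CUBIC)
o=np.zeros((600,800,3),np.uint8); o[:600]=cv2.resize(im[30:330,120:520],(800,600),interpolation=cv2.INTER_CUBIC); o[350:600,500:800]=cv2.resize(c,(300,250))
cv2.imwrite('pics/m5.png',o)
```

```text
[[ 1.153000e-01  9.933000e-01  2.000000e-04  5.415479e+02]
 [ 9.933000e-01 -1.153000e-01 -1.000000e-04 -4.184210e+01]
 [-1.000000e-04  2.000000e-04 -1.000000e+00  2.176800e+01]
 [ 0.000000e+00  0.000000e+00  0.000000e+00  1.000000e+00]] [-0.00722334 -0.37186308 -0.87366297]
```

View pics/m5.png

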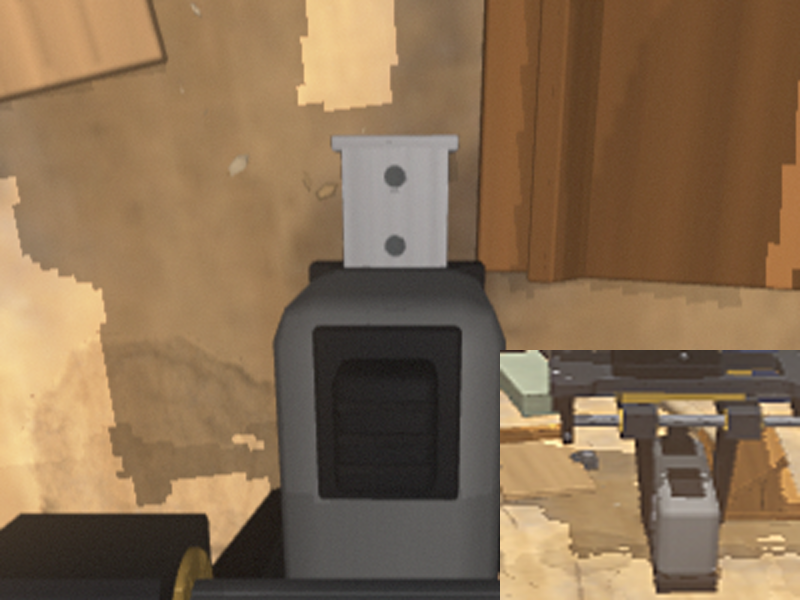

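The tape stands upright between the fingers, with its hook at full-pixel (286–348, 100). I'll close firmly and work out where the case sits in the tool.

move_arm([
  {"xyz":[0,0,0],"spin":0,"fingers":-0.6},
  {"xyz":[0,0,0],"spin":0,"fingers":-0.6},
  {"xyz":[0,0,0],"spin":0,"fingers":-0.6},
  {"xyz":[0,0,0],"spin":0,"fingers":-0.6},
])

```text
time_s: 10.45
tcp_pos: [541.3, -41.8, 21.7]
tool_rot: [-0.0, 0.747, 0.665, -0.0]
force: [-1.0, 0.5, 1.7]
grip_width: 40.1
grasp_force: 30.0
```

Run:
```python
from h import *
T=np.load('T5.npy'); f=lambda X,Y:(120+X/2,30+Y/2)
inv=np.linalg.inv(T)
for n,q,h in [('hookL',(332,139),20),('hookR',(457,139),20),('hookbase? L',(342,266),20),('lockTL',(335,360),75),('lockTR',(437,360),75),('lockBL',(333,490),75),('lockBR',(437,490),75),('soleL',(310,264),5),('soleR',(485,264),5)]:
    P=ray('wrist',f(*q),h,T); print(n,P.round(1),(inv@[*P,1])[:3].round(1))
```

```text
hookL [536.4  44.5  20. ] [ 85.2 -15.    1.8]
hookR [562.7  41.5  20. ] [85.2 11.4  1.8]
hookbase? L [535.   18.1  20. ] [ 58.8 -13.4   1.8]
lockTL [536.6   7.2  75. ] [ 48.1 -10.5 -53.2]
lockTR [552.3   5.4  75. ] [ 48.2   5.2 -53.2]
lockBL [533.4 -13.8  75. ] [ 26.9 -11.3 -53.2]
lockBR [550.1 -15.7  75. ] [ 26.9   5.5 -53.2]
soleL [526.2  18.6   5. ] [ 58.3 -22.2  16.8]
soleR [567.7  13.8   5. ] [58.3 19.6 16.8]
```

move_arm([
  {"xyz":[0,0,-0.02],"spin":0,"fingers":-0.6},
  {"xyz":[0,0,-0.04],"spin":0,"fingers":-0.6},
  {"xyz":[0,-0.02,-0.06],"spin":0,"fingers":-0.6},
  {"xyz":[0.02,-0.05,-0.06],"spin":-6,"fingers":-0.6},
  {"xyz":[0.055,-0.08,-0.06],"spin":-12.4,"fingers":-0.6},
  {"xyz":[0.09,-0.0928,-0.06],"spin":-12.4,"fingers":-0.6},
  {"xyz":[0.12,-0.0928,-0.06],"spin":-12.4,"fingers":-0.6},
  {"xyz":[0.1258,-0.0928,-0.06],"spin":-12.4,"fingers":-0.6},
  {"xyz":[0.1258,-0.0928,-0.06],"spin":-12.4,"fingers":-0.6},
  {"xyz":[0.1258,-0.0928,-0.06],"spin":-12.4,"fingers":-0.6},
])

```text
time_s: 11.45
tcp_pos: [463.2, 93.3, 80.8]
tool_rot: [-0.0, 0.671, 0.742, -0.001]
force: [0.3, -1.4, -5.7]
grip_width: 39.7
grasp_force: 30.0
```

Run:
```python
from h import *
T=tool(); np.save('T6.npy',T); print(T.round(4), observe()['force'])
cv2.imwrite('pics/w6.png',imaging.camera('wrist')[:,:,::-1][30:330,120:520].repeat(2,0).repeat(2,1))
```

```text
[[-1.008000e-01  9.949000e-01 -1.400000e-03  4.631886e+02]
 [ 9.949000e-01  1.008000e-01 -7.000000e-04  9.330790e+01]
 [-5.000000e-04 -1.400000e-03 -1.000000e+00  8.083840e+01]
 [ 0.000000e+00  0.000000e+00  0.000000e+00  1.000000e+00]] [ 0.25213218 -1.36924366 -5.73753283]
```

View pics/w6.png

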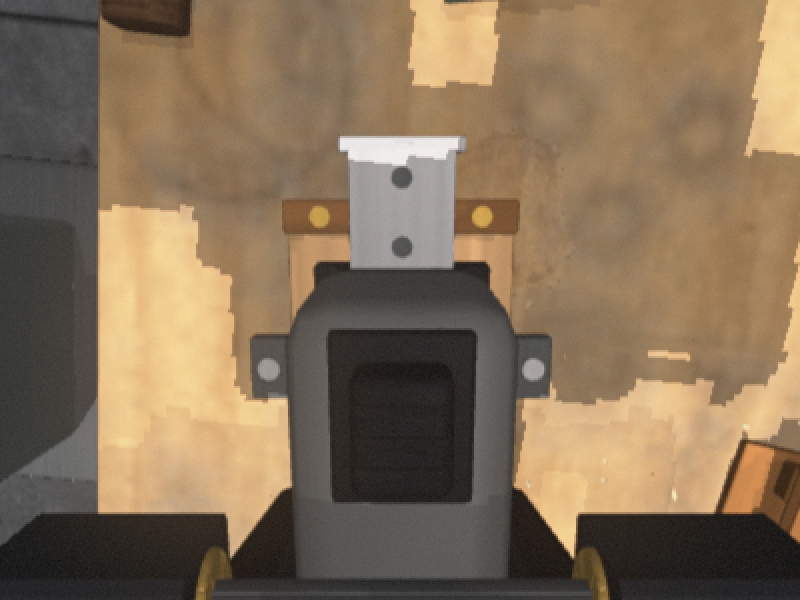

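The hook and the lid are square and centred: the batten spans 283–518 and the hook 340–466, both about the camera axis at column 401. I'll compute the along-axis gap from those edge rows.

Run:
```python
from h import *
T=np.load('T6.npy'); inv=np.linalg.inv(T); f=lambda X,Y:(120+X/2,30+Y/2)
for n,q,h in [('hook outer',(403,137),79),('hook lip back',(403,151),79),('batten outer L',(283,199),16),('batten outer R',(518,199),16),('batten in',(300,234),16)]:
    P=ray('wrist',f(*q),h,T); print(n,P.round(1),(inv@[*P,1])[:3].round(1))
```

```text
hook outer [454.5 178.6  79. ] [85.7 -0.   1.8]
hook lip back [454.8 175.8  79. ] [82.9 -0.   1.8]
batten outer L [420.6 163.5  16. ] [ 74.2 -35.2  64.8]
batten outer R [489.3 170.5  16. ] [74.2 33.8 64.8]
batten in [426.2 154.   16. ] [ 64.1 -30.6  64.8]
```

move_arm([
  {"xyz":[0,-0.0005,0.02],"spin":0,"fingers":-0.6},
  {"xyz":[0,-0.0005,0.035],"spin":0,"fingers":-0.6},
  {"xyz":[0,-0.0005,0.045],"spin":0,"fingers":-0.6},
  {"xyz":[0,-0.0005,0.05],"spin":0,"fingers":-0.6},
  {"xyz":[0,-0.0005,0.05],"spin":0,"fingers":-0.6},
  {"xyz":[0,-0.0005,0.05],"spin":0,"fingers":-0.6},
])

```text
time_s: 12.1
tcp_pos: [463.8, 93.7, 32.2]
tool_rot: [0.0, 0.671, 0.742, 0.0]
force: [0.2, -0.0, -4.7]
grip_width: 39.9
grasp_force: 30.0
```

move_arm([
  {"xyz":[-0.005,0,0],"spin":0,"fingers":-0.6},
  {"xyz":[-0.01,0,0],"spin":0,"fingers":-0.6},
  {"xyz":[-0.015,0,0],"spin":0,"fingers":-0.6},
  {"xyz":[-0.02,0,0],"spin":0,"fingers":-0.6},
  {"xyz":[-0.02,0,0],"spin":0,"fingers":-0.6},
])

```text
time_s: 12.6
tcp_pos: [465.3, 73.3, 31.8]
tool_rot: [0.0, 0.671, 0.742, 0.0]
force: [-0.8, 0.1, -4.6]
grip_width: 40.3
grasp_force: 30.0
```

The wrist shows no spring force yet, so I'll check by pixel profile whether the hook has moved relative to the case.

Run:
```python
from h import *
T=tool(); np.save('T7.npy',T); print(T[:3,3], observe()['force'])
im=imaging.camera('wrist')[:,:,::-1]; cv2.imwrite('pics/w7.png',im)
old=cv2.imread('pics/w6.png')[::2,::2]
g=im.astype(int)
print('new lip/blade col 312-316', [tuple(g[v,312:316].mean(0).astype(int)) for v in range(60,170,4)])
print('batten col 275', [(v,tuple(g[v,273:277].mean(0).astype(int))) for v in range(60,190,4)])
o=old.astype(int); print('old', [tuple(o[v-30,192:196].mean(0).astype(int)) for v in range(60,170,4)])
```

```text
[465.34023025  73.26195166  31.79220425] [-0.83468931  0.13511815 -4.57386867]
new lip/blade col 312-316 [(np.int64(86), np.int64(115), np.int64(142)), (np.int64(86), np.int64(115), np.int64(142)), (np.int64(87), np.int64(116), np.int64(143)), (np.int64(91), np.int64(122), np.int64(148)), (np.int64(91), np.int64(121), np.int64(149)), (np.int64(93), np.int64(124), np.int64(151)), (np.int64(54), np.int64(88), np.int64(128)), (np.int64(55), np.int64(89), np.int64(130)), (np.int64(53), np.int64(85), np.int64(122)), (np.int64(49), np.int64(79), np.int64(116)), (np.int64(230), np.int64(231), np.int64(235)), (np.int64(231), np.int64(232), np.int64(236)), (np.int64(212), np.int64(213), np.int64(217)), (np.int64(173), np.int64(174), np.int64(178)), (np.int64(156), np.int64(158), np.int64(161)), (np.int64(147), np.int64(148), np.int64(152)), (np.int64(158), np.int64(159), np.int64(164)), (np.int64(156), np.int64(157), np.int64(162)), (np.int64(157), np.int64(159), np.int64(163)), (np.int64(157), np.int64(158), np.int64(163)), (np.int64(157), np.int64(158), np.int64(162)), (np.int64(156), np.in
[... 2656 characters left out ...]
, (np.int64(164), np.int64(166), np.int64(169)), (np.int64(159), np.int64(159), np.int64(164)), (np.int64(156), np.int64(158), np.int64(161)), (np.int64(160), np.int64(161), np.int64(165)), (np.int64(160), np.int64(160), np.int64(165)), (np.int64(158), np.int64(161), np.int64(164)), (np.int64(160), np.int64(161), np.int64(165)), (np.int64(159), np.int64(160), np.int64(164)), (np.int64(158), np.int64(159), np.int64(163)), (np.int64(157), np.int64(158), np.int64(162)), (np.int64(155), np.int64(156), np.int64(160)), (np.int64(156), np.int64(157), np.int64(161)), (np.int64(156), np.int64(157), np.int64(160)), (np.int64(93), np.int64(94), np.int64(97)), (np.int64(57), np.int64(59), np.int64(62))]
```

Run:
```python
from h import *
T=np.load('T7.npy'); im=cv2.imread('pics/w7.png'); g=cv2.GaussianBlur(cv2.cvtColor(im,cv2.COLOR_BGR2GRAY),(3,3),0).astype(float)
def ext(rows,lo,hi,k=4):
    p=g[rows[0]:rows[1],lo:hi].mean(0); d=np.diff(p); i=np.argsort(-abs(d))[:k]; return [(lo+j+.5,round(d[j],1)) for j in sorted(i)]
print('lip',ext((100,104),270,370)); print('lip w5-like'); 
print('blade',ext((115,130),285,360)); print('battenL',ext((88,98),210,300,3)); print('battenR',ext((88,98),340,440,3))
v=g[60:180,:]; 
for c in ((311,318),(255,280),(365,385)):
    p=g[60:175,c[0]:c[1]].mean(1); d=np.diff(p); i=np.argsort(-abs(d))[:6]; print(c,[(60.5+j,round(d[j],1)) for j in sorted(i)])
K,_=cam('wrist',T); inv=np.linalg.inv(T)
```

```text
lip [(np.float64(288.5), np.float64(28.5)), (np.float64(309.5), np.float64(29.0)), (np.float64(343.5), np.float64(-27.5)), (np.float64(352.5), np.float64(-32.5))]
lip w5-like
blade [(np.float64(315.5), np.float64(-13.9)), (np.float64(316.5), np.float64(-11.5)), (np.float64(324.5), np.float64(11.6)), (np.float64(325.5), np.float64(13.0))]
battenL [(np.float64(259.5), np.float64(19.5)), (np.float64(260.5), np.float64(18.6)), (np.float64(272.5), np.float64(-21.1))]
battenR [(np.float64(365.5), np.float64(25.8)), (np.float64(366.5), np.float64(24.8)), (np.float64(378.5), np.float64(-25.8))]
(311, 318) [(np.float64(96.5), np.float64(24.1)), (np.float64(97.5), np.float64(51.7)), (np.float64(98.5), np.float64(45.4)), (np.float64(162.5), np.float64(-19.4)), (np.float64(163.5), np.float64(-37.3)), (np.float64(164.5), np.float64(-31.1))]
(255, 280) [(np.float64(80.5), np.float64(-10.1)), (np.float64(98.5), np.float64(-9.1)), (np.float64(104.5), np.float64(9.3)), (np.float64(105.5), np.float64(29.7)), (np.float64(106.5), np.float64(25.4)), (np.float64(107.5), np.float64(10.8))]
(365, 385) [(np.float64(80.5), np.float64(-16.3)), (np.float64(81.5), np.float64(-15.2)), (np.float64(98.5), np.float64(-12.7)), (np.float64(104.5), np.float64(14.0)), (np.float64(105.5), np.float64(34.0)), (np.float64(106.5), np.float64(26.1))]
```

Run:
```python
from h import *
T=np.load('T7.npy'); inv=np.linalg.inv(T)
for n,v,h in [('bat out',81.3,16),('bat in',98.5,16),('board start',106,6),('lip out z31',97.7,31),('lip out z36',97.7,36)]:
    P=ray('wrist',(320.5,v),h,T); print(n,(inv@[*P,1])[:3].round(1))
for z in (11,16,20): print(z, proj('wrist',np.array([[0,0,0]])+(T@np.array([[85.5,13,31.8-z-20,1],[85.5,-13,31.8-z-20,1]]).T)[:3].T,T).round(1).tolist())
c=lambda x,z: (T@[x,0,31.8-z,1])[:3]
print(ray('wrist',(265.5,92),16,T)[0]-ray('wrist',(372,92),16,T)[0])
b=[(inv@[*ray('wrist',(u,90),16,T),1])[1] for u in (241,260,272,366,378)]; print(np.round(b,1))
```

```text
bat out [94.3 -0.5 15.8]
bat in [87.  -0.5 15.8]
board start [84.5 -0.5 25.8]
lip out z31 [85.9 -0.4  0.8]
lip out z36 [85.5 -0.4 -4.2]
11 [[352.5, 98.8], [290.6, 98.8]]
16 [[353.5, 97.6], [289.6, 97.6]]
20 [[354.3, 96.7], [288.8, 96.6]]
-48.17086711118941
[-36.6 -27.9 -22.5  20.2  25.6]
```

```bash
cat > ed.py <<'E'
from h import *
def top(p,lo,k=2,sgn=0):
    d=np.gradient(p); d=d if sgn>0 else (-d if sgn<0 else abs(d)); j=int(np.argmax(d[2:-2]))+2
    s=d[j-2:j+3].clip(0); return lo+(s*np.arange(j-2,j+3)).sum()/s.sum()
def meas(im,du=0):
    g=cv2.cvtColor(im,cv2.COLOR_BGR2GRAY).astype(float); c=320+du; r={}
    lip=top(g[85:112,c-9:c-4].mean(1),85,sgn=1); r['lip_v']=lip; L=int(round(lip))
    m=g[L+1:L+4].mean(0); r['lipL']=top(m[c-45:c-22],c-45,sgn=1); r['lipR']=top(m[c+22:c+45],c+22,sgn=-1)
    m=g[140:155].mean(0); r['blL']=top(m[c-35:c-18],c-35,sgn=1); r['blR']=top(m[c+18:c+35],c+18,sgn=-1)
    r['base_v']=top(g[155:172,c-9:c+9].mean(1),155,sgn=-1)
    m=g[205:270].mean(0); r['patL']=top(m[c-48:c-28],c-48,sgn=-1); r['patR']=top(m[c+28:c+48],c+28,sgn=1)
    r['patT']=top(g[185:205,c-25:c+25].mean(1),185,sgn=-1); r['patB']=top(g[268:290,c-25:c+25].mean(1),268,sgn=1)
    return {k:round(float(x),2) for k,x in r.items()}
E
python3 - <<'E'
from ed import *
a=cv2.imread('pics/w5.png'); w6=np.zeros((480,640,3),np.uint8); w6[30:330,120:520]=cv2.imread('pics/w6.png')[::2,::2]
for n,i,d in (('w5',a,-3),('w6',w6,0),('w7',cv2.imread('pics/w7.png'),0)):
    r=meas(i,d); print(n,r,'lipW',round(r['lipR']-r['lipL'],2),'blW',round(r['blR']-r['blL'],2),'patW',round(r['patR']-r['patL'],2),'patH',round(r['patB']-r['patT'],2))
E
```

```text
w5 {'lip_v': 97.66, 'lipL': 285.96, 'lipR': 358.9, 'blL': 291.52, 'blR': 342.98, 'base_v': 163.18, 'patL': 277.29, 'patR': 349.69, 'patT': 192.23, 'patB': 279.36} lipW 72.94 blW 51.46 patW 72.4 patH 87.13
w6 {'lip_v': 98.0, 'lipL': 289.18, 'lipR': 348.86, 'blL': 294.81, 'blR': 346.34, 'base_v': 163.73, 'patL': 284.16, 'patR': 356.85, 'patT': 194.12, 'patB': 281.06} lipW 59.68 blW 51.53 patW 72.69 patH 86.94
w7 {'lip_v': 97.87, 'lipL': 288.83, 'lipR': 352.41, 'blL': 295.27, 'blR': 345.8, 'base_v': 163.72, 'patL': 284.13, 'patR': 356.84, 'patT': 194.13, 'patB': 280.8} lipW 63.58 blW 50.53 patW 72.71 patH 86.67
```

move_arm([
  {"xyz":[0,0,-0.012],"spin":0,"fingers":-0.6},
  {"xyz":[0.01,0,-0.014],"spin":0,"fingers":-0.6},
  {"xyz":[0.02,0,-0.014],"spin":0,"fingers":-0.6},
  {"xyz":[0.021,0,-0.01],"spin":0,"fingers":-0.6},
  {"xyz":[0.021,0,-0.005],"spin":0,"fingers":-0.6},
  {"xyz":[0.021,0,0],"spin":0,"fingers":-0.6},
  {"xyz":[0.021,0,0.002],"spin":0,"fingers":-0.6},
  {"xyz":[0.021,0,0.002],"spin":0,"fingers":-0.6},
])

```text
time_s: 13.45
tcp_pos: [462.4, 94.6, 28.8]
tool_rot: [-0.001, 0.671, 0.742, -0.001]
force: [0.2, 0.5, -5.1]
grip_width: 39.9
grasp_force: 30.0
```

move_arm([
  {"xyz":[0,0,0.001],"spin":0,"fingers":-0.6},
  {"xyz":[0,0,0.002],"spin":0,"fingers":-0.6},
  {"xyz":[0,0,0.002],"spin":0,"fingers":-0.6},
])

```text
time_s: 13.75
tcp_pos: [463.1, 94.7, 27.7]
tool_rot: [0.0, 0.671, 0.742, 0.0]
force: [-0.2, -0.2, -3.8]
grip_width: 39.6
grasp_force: 30.0
```

move_arm([
  {"xyz":[0,0,0.001],"spin":0,"fingers":-0.6},
  {"xyz":[0,0,0.0015],"spin":0,"fingers":-0.6},
  {"xyz":[0,0,0.0015],"spin":0,"fingers":-0.6},
])

```text
time_s: 14.05
tcp_pos: [463.3, 94.8, 26.7]
tool_rot: [0.0, 0.671, 0.742, 0.0]
force: [-1.8, 0.6, -1.0]
grip_width: 40.0
grasp_force: 30.0
```

move_arm([
  {"xyz":[0,0,0.001],"spin":0,"fingers":-0.6},
  {"xyz":[0,0,0.0015],"spin":0,"fingers":-0.6},
  {"xyz":[0,0,0.0015],"spin":0,"fingers":-0.6},
])

```text
time_s: 14.35
tcp_pos: [463.5, 94.9, 26.6]
tool_rot: [-0.0, 0.671, 0.742, -0.0]
force: [-6.5, 0.3, 9.8]
grip_width: 40.0
grasp_force: 30.0
```

move_arm([
  {"xyz":[0,0,-0.003],"spin":0,"fingers":-0.6},
  {"xyz":[-0.004,0,-0.003],"spin":0,"fingers":-0.6},
  {"xyz":[-0.007,0,-0.003],"spin":0,"fingers":-0.6},
  {"xyz":[-0.009,0,-0.003],"spin":0,"fingers":-0.6},
  {"xyz":[-0.011,0,-0.003],"spin":0,"fingers":-0.6},
  {"xyz":[-0.013,0,-0.003],"spin":0,"fingers":-0.6},
  {"xyz":[-0.013,0,-0.003],"spin":0,"fingers":-0.6},
])

```text
time_s: 15.05
tcp_pos: [464.0, 82.0, 27.2]
tool_rot: [-0.001, 0.671, 0.742, -0.0]
force: [-1.0, 3.1, -5.9]
grip_width: 39.9
grasp_force: 30.0
```

Run:
```python
from ed import *
T=tool(); s=observe(); print(T[:3,3].round(1),s['force'].round(1)); im=imaging.camera('wrist')[:,:,::-1]; cv2.imwrite('pics/w8.png',im)
g=cv2.cvtColor(im,cv2.COLOR_BGR2GRAY).astype(int)
print('lipcol',g[50:170:3,311:316].mean(1).astype(int).tolist()); print('batcol',g[50:170:3,262:278].mean(1).astype(int).tolist())
```

```text
[464.   82.   27.2] [-1.   3.1 -5.9]
lipcol [120, 122, 121, 120, 120, 123, 124, 121, 120, 119, 120, 119, 119, 123, 134, 159, 162, 165, 179, 179, 185, 152, 163, 162, 162, 160, 160, 161, 161, 160, 159, 160, 157, 154, 159, 158, 157, 156, 95, 60]
batcol [119, 120, 119, 117, 115, 114, 112, 110, 110, 110, 110, 111, 114, 114, 114, 115, 115, 91, 96, 129, 141, 142, 137, 107, 87, 113, 154, 156, 155, 155, 155, 155, 155, 155, 155, 155, 154, 153, 146, 146]
```

Hooked now: +3.1 N spring pull, and the lip sits ahead of the batten. I'll draw out to about 84 mm.

move_arm([
  {"xyz":[-0.005,0,0],"spin":0,"fingers":-0.6},
  {"xyz":[-0.012,0,0],"spin":0,"fingers":-0.6},
  {"xyz":[-0.02,0,0],"spin":0,"fingers":-0.6},
  {"xyz":[-0.028,0,0],"spin":0,"fingers":-0.6},
  {"xyz":[-0.036,0,0],"spin":0,"fingers":-0.6},
  {"xyz":[-0.044,0,0],"spin":0,"fingers":-0.6},
  {"xyz":[-0.052,0,0],"spin":0,"fingers":-0.6},
  {"xyz":[-0.06,0,0],"spin":0,"fingers":-0.6},
  {"xyz":[-0.068,0,0],"spin":0,"fingers":-0.6},
  {"xyz":[-0.075,0,0],"spin":0,"fingers":-0.6},
  {"xyz":[-0.08,0,0],"spin":0,"fingers":-0.6},
  {"xyz":[-0.081,0,0],"spin":0,"fingers":-0.6},
  {"xyz":[-0.081,0,0],"spin":0,"fingers":-0.6},
])

```text
time_s: 16.4
tcp_pos: [472.5, 1.2, 27.6]
tool_rot: [-0.0, 0.671, 0.742, 0.0]
force: [0.5, -0.6, -5.2]
grip_width: 39.8
grasp_force: 30.0
```

Run:
```python
from ed import *
T=tool(); s=observe(); print(T[:3,3].round(1),s['force'].round(1)); im=imaging.camera('wrist')[:,:,::-1]; cv2.imwrite('pics/w9.png',im); np.save('T9.npy',T)
l=np.array([-.1011,.9949]); T6=np.load('T6.npy'); print('v est',74.2-(T[:2,3]-T6[:2,3])@l-82.6)
hsv=cv2.cvtColor(im,cv2.COLOR_BGR2HSV)
print('blade col BGR',[(v,im[v,311:316].mean(0).astype(int).tolist()) for v in range(0,190,8)])
print('side col BGR',[(v,im[v,265:275].mean(0).astype(int).tolist()) for v in range(0,190,8)])
```

```text
[472.5   1.2  27.6] [ 0.5 -0.6 -5.2]
v est 84.19518509739376
blade col BGR [(0, [99, 143, 186]), (8, [100, 143, 186]), (16, [99, 143, 186]), (24, [98, 141, 184]), (32, [98, 142, 184]), (40, [98, 142, 184]), (48, [99, 141, 183]), (56, [98, 140, 181]), (64, [96, 139, 180]), (72, [97, 140, 180]), (80, [106, 153, 191]), (88, [116, 167, 203]), (96, [93, 134, 174]), (104, [229, 230, 233]), (112, [182, 185, 189]), (120, [152, 155, 158]), (128, [153, 155, 159]), (136, [152, 154, 158]), (144, [151, 153, 157]), (152, [148, 150, 153]), (160, [149, 150, 154]), (168, [55, 58, 60]), (176, [56, 58, 61]), (184, [70, 73, 75])]
side col BGR [(0, [95, 137, 178]), (8, [94, 136, 176]), (16, [94, 135, 176]), (24, [94, 135, 176]), (32, [93, 134, 174]), (40, [93, 135, 175]), (48, [93, 133, 173]), (56, [92, 133, 172]), (64, [91, 132, 171]), (72, [91, 131, 170]), (80, [92, 132, 171]), (88, [95, 136, 176]), (96, [95, 136, 176]), (104, [98, 140, 182]), (112, [99, 141, 183]), (120, [100, 142, 184]), (128, [100, 142, 184]), (136, [99, 142, 184]), (144, [100, 142, 184]), (152, [75, 97, 120]), (160, [85, 107, 125]), (168, [85, 107, 127]), (176, [81, 104, 125]), (184, [66, 78, 89])]
```

Run:
```python
from ed import *
for n in ('w7','w8','w9'):
    print(n,meas(cv2.imread(f'pics/{n}.png')))
K,_=cam('wrist',np.eye(4))
# fit tape pose in tool frame from w7, w9: pitch and offset (patch on top z=64: unknown extents -> use sizes from w5 flat)
```

```text
w7 {'lip_v': 97.87, 'lipL': 288.83, 'lipR': 352.41, 'blL': 295.27, 'blR': 345.8, 'base_v': 163.72, 'patL': 284.13, 'patR': 356.84, 'patT': 194.13, 'patB': 280.8}
w8 {'lip_v': 92.27, 'lipL': 289.04, 'lipR': 351.11, 'blL': 295.23, 'blR': 345.74, 'base_v': 163.72, 'patL': 284.13, 'patR': 356.84, 'patT': 194.13, 'patB': 280.75}
w9 {'lip_v': 98.14, 'lipL': 290.09, 'lipR': 349.72, 'blL': 295.03, 'blR': 346.13, 'base_v': 163.72, 'patL': 284.16, 'patR': 356.85, 'patT': 194.13, 'patB': 280.78}
```

move_arm([
  {"xyz":[0,0,-0.016],"spin":0,"fingers":-0.6},
  {"xyz":[0.03,0,-0.018],"spin":0,"fingers":-0.6},
  {"xyz":[0.06,0,-0.018],"spin":0,"fingers":-0.6},
  {"xyz":[0.085,0,-0.018],"spin":0,"fingers":-0.6},
  {"xyz":[0.0925,0,-0.018],"spin":0,"fingers":-0.6},
  {"xyz":[0.0925,0,-0.01],"spin":0,"fingers":-0.6},
  {"xyz":[0.0925,0,-0.004],"spin":0,"fingers":-0.6},
  {"xyz":[0.0925,0,0],"spin":0,"fingers":-0.6},
  {"xyz":[0.0925,0,0],"spin":0,"fingers":-0.6},
  {"xyz":[0.087,0,0],"spin":0,"fingers":-0.6},
  {"xyz":[0.082,0,0],"spin":0,"fingers":-0.6},
  {"xyz":[0.08,0,0],"spin":0,"fingers":-0.6},
  {"xyz":[0.078,0,0],"spin":0,"fingers":-0.6},
])

```text
time_s: 17.75
tcp_pos: [464.5, 78.9, 27.4]
tool_rot: [-0.0, 0.671, 0.742, 0.0]
force: [0.2, 3.8, -6.9]
grip_width: 39.8
grasp_force: 30.0
```

move_arm([
  {"xyz":[-0.003,0,0],"spin":0,"fingers":-0.6},
  {"xyz":[-0.006,0,0],"spin":0,"fingers":-0.6},
  {"xyz":[-0.009,0,0],"spin":0,"fingers":-0.6},
  {"xyz":[-0.012,0,0],"spin":0,"fingers":-0.6},
])

```text
time_s: 18.15
tcp_pos: [465.7, 66.8, 27.6]
tool_rot: [-0.0, 0.671, 0.742, -0.0]
force: [-1.2, 3.6, -7.0]
grip_width: 39.8
grasp_force: 30.0
```

move_arm([
  {"xyz":[-0.004,0,0],"spin":0,"fingers":-0.6},
  {"xyz":[-0.008,0,0],"spin":0,"fingers":-0.6},
  {"xyz":[-0.012,0,0],"spin":0,"fingers":-0.6},
  {"xyz":[-0.016,0,0],"spin":0,"fingers":-0.6},
  {"xyz":[-0.02,0,0],"spin":0,"fingers":-0.6},
])

```text
time_s: 18.65
tcp_pos: [467.8, 46.7, 27.6]
tool_rot: [-0.0, 0.671, 0.742, -0.0]
force: [-0.4, 4.4, -6.4]
grip_width: 40.1
grasp_force: 30.0
```

move_arm([
  {"xyz":[-0.004,0,0],"spin":0,"fingers":-0.6},
  {"xyz":[-0.008,0,0],"spin":0,"fingers":-0.6},
  {"xyz":[-0.012,0,0],"spin":0,"fingers":-0.6},
  {"xyz":[-0.016,0,0],"spin":0,"fingers":-0.6},
])

```text
time_s: 19.05
tcp_pos: [470.3, 30.2, 28.3]
tool_rot: [0.001, 0.67, 0.742, -0.0]
force: [-0.2, 0.3, -4.6]
grip_width: 39.9
grasp_force: 30.0
```

The hook slips off somewhere between 38 and 54 mm drawn, so it is riding too high, possibly pitched nose-up in the jaws. I'll set the case on the bench and read the wrist moment. Then I'll release it and compare the image features.

move_arm([
  {"xyz":[-0.015,0,0],"spin":0,"fingers":-0.6},
  {"xyz":[-0.03,0,0],"spin":0,"fingers":-0.6},
  {"xyz":[-0.04,0,0],"spin":0,"fingers":-0.6},
  {"xyz":[-0.04,0,0.003],"spin":0,"fingers":-0.6},
  {"xyz":[-0.04,0,0.006],"spin":0,"fingers":-0.6},
  {"xyz":[-0.04,0,0.0075],"spin":0,"fingers":-0.6},
  {"xyz":[-0.04,0,0.009],"spin":0,"fingers":-0.6},
  {"xyz":[-0.04,0,0.009],"spin":0,"fingers":-0.6},
])

```text
time_s: 19.85
tcp_pos: [473.8, -8.1, 20.7]
tool_rot: [-0.001, 0.67, 0.742, -0.0]
force: [-6.8, 1.2, 11.2]
grip_width: 39.9
grasp_force: 30.0
```

Run:
```python
from ed import *
s=observe(); print(s['tcp_pos'].round(1),s['force'].round(1),s['torque'].round(2)); im=imaging.camera('wrist')[:,:,::-1]; cv2.imwrite('pics/w10.png',im); print(meas(im))
```

```text
[473.8  -8.1  20.7] [-6.8  1.2 11.2] [-0.18  1.38 -0.22]
{'lip_v': 99.12, 'lipL': 290.49, 'lipR': 348.49, 'blL': 295.29, 'blR': 346.43, 'base_v': 164.73, 'patL': 284.53, 'patR': 357.02, 'patT': 193.13, 'patB': 280.17}
```

move_arm([
  {"xyz":[0,0,0],"spin":0,"fingers":-0.1},
  {"xyz":[0,0,0],"spin":0,"fingers":-0.1},
  {"xyz":[0,0,0],"spin":0,"fingers":-0.1},
])

```text
time_s: 20.2
tcp_pos: [474.0, -8.4, 18.9]
tool_rot: [0.0, 0.67, 0.742, 0.0]
force: [1.2, 0.1, 0.2]
grip_width: 42.6
grasp_force: 0.0
```

Run:
```python
from ed import *
s=observe(); print(s['tcp_pos'].round(1),s['force'].round(1),s['torque'].round(2)); im=imaging.camera('wrist')[:,:,::-1]; cv2.imwrite('pics/w11.png',im); print(meas(im))
```

```text
[474.   -8.4  18.9] [1.2 0.1 0.2] [-0.11  0.03 -0.  ]
{'lip_v': 98.26, 'lipL': 289.29, 'lipR': 348.11, 'blL': 294.36, 'blR': 346.27, 'base_v': 164.19, 'patL': 283.25, 'patR': 356.8, 'patT': 193.12, 'patB': 281.43}
```

move_arm([
  {"xyz":[0,0,0],"spin":0,"fingers":-0.6},
  {"xyz":[0,0,0],"spin":0,"fingers":-0.6},
  {"xyz":[0,0,0],"spin":0,"fingers":-0.6},
])

```text
time_s: 20.55
tcp_pos: [473.7, -8.5, 18.7]
tool_rot: [0.0, 0.671, 0.742, 0.0]
force: [0.5, 0.8, -0.2]
grip_width: 39.8
grasp_force: 30.0
```

Run:
```python
from ed import *
s=observe(); print(s['tcp_pos'].round(1),s['force'].round(1),s['torque'].round(2)); im=imaging.camera('wrist')[:,:,::-1]; cv2.imwrite('pics/w12.png',im); print(meas(im))
T=tool(); inv=np.linalg.inv(T); print('batten out tool x (map)', 74.2-(T[:2,3]-np.load('T6.npy')[:2,3])@[-.1011,.9949])
```

```text
[473.7  -8.5  18.7] [ 0.5  0.8 -0.2] [ 0.1  -0.11 -0.08]
{'lip_v': 97.83, 'lipL': 289.63, 'lipR': 348.78, 'blL': 294.76, 'blR': 346.55, 'base_v': 164.11, 'patL': 283.75, 'patR': 357.49, 'patT': 192.76, 'patB': 281.47}
batten out tool x (map) 176.60091719327613
```

move_arm([
  {"xyz":[0,0,-0.012],"spin":0,"fingers":-0.6},
  {"xyz":[0,0,-0.022],"spin":0,"fingers":-0.6},
  {"xyz":[0.03,0,-0.022],"spin":0,"fingers":-0.6},
  {"xyz":[0.065,0,-0.022],"spin":0,"fingers":-0.6},
  {"xyz":[0.09,0,-0.022],"spin":0,"fingers":-0.6},
  {"xyz":[0.102,0,-0.022],"spin":0,"fingers":-0.6},
  {"xyz":[0.102,0,-0.018],"spin":0,"fingers":-0.6},
  {"xyz":[0.102,0,-0.012],"spin":0,"fingers":-0.6},
  {"xyz":[0.102,0,-0.008],"spin":0,"fingers":-0.6},
  {"xyz":[0.102,0,-0.006],"spin":0,"fingers":-0.6},
  {"xyz":[0.098,0,-0.006],"spin":0,"fingers":-0.6},
  {"xyz":[0.094,0,-0.006],"spin":0,"fingers":-0.6},
  {"xyz":[0.092,0,-0.006],"spin":0,"fingers":-0.6},
  {"xyz":[0.089,0,-0.006],"spin":0,"fingers":-0.6},
])

```text
time_s: 22.0
tcp_pos: [464.5, 80.0, 24.5]
tool_rot: [-0.0, 0.671, 0.742, 0.0]
force: [0.4, 3.8, -6.0]
grip_width: 40.0
grasp_force: 30.0
```

Run:
```python
from ed import *
s=observe(); print(s['tcp_pos'].round(1),s['force'].round(1),s['torque'].round(2)); im=imaging.camera('wrist')[:,:,::-1]; cv2.imwrite('pics/w13.png',im); print(meas(im))
```

```text
[464.5  80.   24.5] [ 0.4  3.8 -6. ] [ 0.44 -0.03 -0.02]
{'lip_v': 91.58, 'lipL': 293.7, 'lipR': 348.16, 'blL': 295.25, 'blR': 346.2, 'base_v': 164.12, 'patL': 283.76, 'patR': 357.49, 'patT': 192.76, 'patB': 281.43}
```

move_arm([
  {"xyz":[-0.004,0,0],"spin":0,"fingers":-0.6},
  {"xyz":[-0.008,0,0],"spin":0,"fingers":-0.6},
  {"xyz":[-0.012,0,0],"spin":0,"fingers":-0.6},
  {"xyz":[-0.016,0,0],"spin":0,"fingers":-0.6},
  {"xyz":[-0.02,0,0],"spin":0,"fingers":-0.6},
  {"xyz":[-0.024,0,0],"spin":0,"fingers":-0.6},
  {"xyz":[-0.028,0,0],"spin":0,"fingers":-0.6},
])

```text
time_s: 22.75
tcp_pos: [467.2, 51.7, 24.5]
tool_rot: [-0.0, 0.671, 0.742, -0.0]
force: [-0.0, 3.7, -7.0]
grip_width: 39.7
grasp_force: 30.0
```

Run:
```python
from ed import *
s=observe(); print(s['tcp_pos'].round(1),s['force'].round(1),s['torque'].round(2)); im=imaging.camera('wrist')[:,:,::-1]; cv2.imwrite('pics/w14.png',im); print(meas(im))
g=cv2.cvtColor(im,cv2.COLOR_BGR2GRAY).astype(int); print(g[0:170:4,311:316].mean(1).astype(int).tolist())
```

```text
[467.2  51.7  24.5] [-0.   3.7 -7. ] [ 0.44  0.09 -0.01]
{'lip_v': 87.95, 'lipL': 294.22, 'lipR': 347.85, 'blL': 295.31, 'blR': 346.0, 'base_v': 164.11, 'patL': 283.74, 'patR': 357.47, 'patT': 192.79, 'patB': 281.38}
[115, 116, 150, 159, 159, 159, 159, 152, 159, 156, 157, 157, 158, 158, 171, 171, 186, 181, 198, 199, 206, 213, 220, 226, 226, 226, 225, 226, 151, 152, 152, 151, 150, 151, 150, 150, 149, 149, 148, 147, 147, 111, 58]
```

Run:
```python
from ed import *
im=cv2.imread('pics/w14.png'); g=cv2.cvtColor(im,cv2.COLOR_BGR2GRAY).astype(float); T=tool(); inv=np.linalg.inv(T)
for v in (2,5,8,11,14,20,35,50,65,80,100,120,140,155):
    m=g[max(v-2,0):v+3].mean(0); a=top(m[275:312],275); b=top(m[330:367],330)
    z0=T[2,3]+1.5; e=[(inv@[*ray('wrist',(u,v),z0,T),1]) for u in (a,b)]
    print(v,round(a,1),round(b,1),round(b-a,1),'width at plane',round(e[1][1]-e[0][1],2),'x',round(e[0][0],1))
print([(v,im[v,275:285].mean(0).astype(int).tolist()) for v in range(0,60,6)])
```

```text
2 294.8 351.9 57.1 width at plane 22.33 x 121.1
5 287.2 354.5 67.3 width at plane 26.36 x 120.0
8 287.0 354.4 67.5 width at plane 26.46 x 119.0
11 287.2 354.3 67.0 width at plane 26.34 x 117.9
14 292.2 349.6 57.4 width at plane 22.58 x 116.9
20 292.1 349.9 57.8 width at plane 22.84 x 114.7
35 292.7 349.2 56.5 width at plane 22.51 x 109.3
50 292.7 348.9 56.2 width at plane 22.6 x 103.8
65 293.4 348.5 55.1 width at plane 22.35 x 98.3
80 293.3 352.2 58.9 width at plane 24.11 x 92.6
100 309.5 347.5 38.0 width at plane 15.76 x 84.8
120 293.6 348.1 54.5 width at plane 22.85 x 76.9
140 293.7 347.7 54.1 width at plane 22.97 x 68.7
155 294.2 347.5 53.3 width at plane 22.85 x 62.5
[(0, [84, 107, 128]), (6, [82, 106, 127]), (12, [81, 105, 125]), (18, [80, 102, 124]), (24, [57, 80, 106]), (30, [54, 87, 125]), (36, [54, 86, 126]), (42, [52, 82, 118]), (48, [47, 71, 102]), (54, [79, 113, 147])]
```

move_arm([
  {"xyz":[-0.003,0,0],"spin":0,"fingers":-0.6},
  {"xyz":[-0.006,0,0],"spin":0,"fingers":-0.6},
  {"xyz":[-0.008,0,0],"spin":0,"fingers":-0.6},
])

```text
time_s: 23.1
tcp_pos: [468.1, 43.9, 24.6]
tool_rot: [-0.0, 0.671, 0.742, -0.0]
force: [-1.4, 4.0, -6.6]
grip_width: 39.4
grasp_force: 30.0
```

move_arm([
  {"xyz":[-0.003,0,0],"spin":0,"fingers":-0.6},
  {"xyz":[-0.006,0,0],"spin":0,"fingers":-0.6},
  {"xyz":[-0.008,0,0],"spin":0,"fingers":-0.6},
])

```text
time_s: 23.4
tcp_pos: [468.9, 35.9, 24.6]
tool_rot: [-0.0, 0.671, 0.742, -0.0]
force: [-0.5, 3.5, -6.6]
grip_width: 39.9
grasp_force: 30.0
```

move_arm([
  {"xyz":[-0.003,0,0],"spin":0,"fingers":-0.6},
  {"xyz":[-0.006,0,0],"spin":0,"fingers":-0.6},
  {"xyz":[-0.009,0,0],"spin":0,"fingers":-0.6},
  {"xyz":[-0.012,0,0],"spin":0,"fingers":-0.6},
])

```text
time_s: 23.8
tcp_pos: [470.2, 24.0, 24.6]
tool_rot: [-0.0, 0.671, 0.742, -0.0]
force: [-0.2, 4.6, -6.9]
grip_width: 39.8
grasp_force: 30.0
```

move_arm([
  {"xyz":[-0.003,0,0],"spin":0,"fingers":-0.6},
  {"xyz":[-0.006,0,0],"spin":0,"fingers":-0.6},
  {"xyz":[-0.009,0,0],"spin":0,"fingers":-0.6},
  {"xyz":[-0.012,0,0],"spin":0,"fingers":-0.6},
])

```text
time_s: 24.2
tcp_pos: [471.4, 12.0, 24.6]
tool_rot: [-0.0, 0.671, 0.742, -0.0]
force: [-0.1, 4.7, -6.9]
grip_width: 40.1
grasp_force: 30.0
```

move_arm([
  {"xyz":[-0.003,0,0],"spin":0,"fingers":-0.6},
  {"xyz":[-0.006,0,0],"spin":0,"fingers":-0.6},
  {"xyz":[-0.009,0,0],"spin":0,"fingers":-0.6},
  {"xyz":[-0.01,0,0],"spin":0,"fingers":-0.6},
])

```text
time_s: 24.6
tcp_pos: [472.4, 2.0, 24.7]
tool_rot: [-0.0, 0.671, 0.742, -0.0]
force: [-0.3, 4.0, -6.0]
grip_width: 39.7
grasp_force: 30.0
```

Still hooked at about 83 mm drawn. Now I'll lower onto the bench.

move_arm([
  {"xyz":[0,0,0.002],"spin":0,"fingers":-0.6},
  {"xyz":[0,0,0.004],"spin":0,"fingers":-0.6},
  {"xyz":[0,0,0.005],"spin":0,"fingers":-0.6},
  {"xyz":[0,0,0.006],"spin":0,"fingers":-0.6},
  {"xyz":[0,0,0.006],"spin":0,"fingers":-0.6},
])

```text
time_s: 25.1
tcp_pos: [472.9, 2.5, 18.9]
tool_rot: [0.0, 0.671, 0.742, 0.0]
force: [0.3, 3.9, -2.7]
grip_width: 40.2
grasp_force: 30.0
```

Run:
```python
from ed import *
s=observe(); print(s['tcp_pos'].round(1),s['force'].round(1),s['torque'].round(2)); im=imaging.camera('wrist')[:,:,::-1]; cv2.imwrite('pics/w15.png',im); print(meas(im)); np.save('T15.npy',tool())
T=tool();inv=np.linalg.inv(T)
g=cv2.cvtColor(im,cv2.COLOR_BGR2GRAY).astype(float)
for c in ((270,285),(355,370)):
    p=g[100:180,c[0]:c[1]].mean(1); print(c,[(v,int(p[v-100])) for v in range(100,180,3)])
for v in (140,145,150,155,160): print(v,(inv@[*ray('wrist',(280,v),6,T),1])[0].round(1),end=' ')
```

```text
[472.9   2.5  18.9] [ 0.3  3.9 -2.7] [ 0.98 -0.01 -0.09]
{'lip_v': 107.0, 'lipL': 295.0, 'lipR': 346.07, 'blL': 295.27, 'blR': 346.0, 'base_v': 164.03, 'patL': 283.77, 'patR': 357.55, 'patT': 192.78, 'patB': 281.36}
(270, 285) [(100, 143), (103, 143), (106, 143), (109, 143), (112, 143), (115, 142), (118, 142), (121, 144), (124, 144), (127, 144), (130, 144), (133, 143), (136, 145), (139, 147), (142, 146), (145, 146), (148, 146), (151, 147), (154, 133), (157, 110), (160, 104), (163, 74), (166, 74), (169, 75), (172, 79), (175, 77), (178, 69)]
(355, 370) [(100, 156), (103, 156), (106, 155), (109, 155), (112, 155), (115, 157), (118, 159), (121, 158), (124, 157), (127, 158), (130, 157), (133, 156), (136, 156), (139, 156), (142, 156), (145, 155), (148, 155), (151, 157), (154, 139), (157, 119), (160, 114), (163, 63), (166, 63), (169, 68), (172, 73), (175, 71), (178, 61)]
140 68.6 145 66.4 150 64.1 155 61.8 160 59.5
```

move_arm([
  {"xyz":[0.0015,0,0],"spin":0,"fingers":-0.6},
  {"xyz":[0.003,0,0],"spin":0,"fingers":-0.6},
  {"xyz":[0.0035,0,0],"spin":0,"fingers":-0.6},
  {"xyz":[0.0035,0,0],"spin":0,"fingers":-0.6},
])

```text
time_s: 25.55
tcp_pos: [472.5, 5.1, 18.9]
tool_rot: [0.001, 0.67, 0.742, -0.0]
force: [0.7, -0.6, -2.4]
grip_width: 40.0
grasp_force: 30.0
```

move_arm([
  {"xyz":[0.0005,0,0.0005],"spin":0,"fingers":-0.6},
  {"xyz":[0.0005,0,0.0005],"spin":0,"fingers":-0.6},
  {"xyz":[0.0005,0,0.0005],"spin":0,"fingers":0.0},
  {"xyz":[0.0005,0,0.0005],"spin":0,"fingers":0.2},
  {"xyz":[0.0005,0,0.0005],"spin":0,"fingers":0.3},
  {"xyz":[0.0005,0,0.0005],"spin":0,"fingers":0.3},
  {"xyz":[0.0005,0,0.0005],"spin":0,"fingers":0.3},
])

```text
time_s: 26.25
tcp_pos: [472.0, 6.4, 18.1]
tool_rot: [-0.0, 0.671, 0.742, 0.0]
force: [0.1, 0.3, -0.1]
grip_width: 61.7
grasp_force: 0.0
```

Run:
```python
from ed import *
T=tool(); inv=np.linalg.inv(T); np.save('T16.npy',T); s=observe(); print(T.round(4)[:3],s['force'].round(1),s['grip_width']); im=imaging.camera('wrist')[:,:,::-1]; cv2.imwrite('pics/w16.png',im); r=meas(im); print(r)
g=cv2.cvtColor(im,cv2.COLOR_BGR2GRAY).astype(float)
p=g[140:175,270:285].mean(1).astype(int); print(p.tolist())
print('blade col',g[0:165:8,311:316].mean(1).astype(int).tolist())
h=64
for n,u in (('patTL',(r['patL'],r['patT'])),('patBR',(r['patR'],r['patB']))): print(n,(inv@[*ray('wrist',u,64,T),1])[:2].round(1))
```

```text
[[-1.00800e-01  9.94900e-01 -0.00000e+00  4.72010e+02]
 [ 9.94900e-01  1.00800e-01  1.00000e-04  6.38300e+00]
 [ 1.00000e-04 -0.00000e+00 -1.00000e+00  1.81426e+01]] [ 0.1  0.3 -0.1] 61.65433941676364
{'lip_v': 86.83, 'lipL': 286.83, 'lipR': 348.97, 'blL': 296.07, 'blR': 347.0, 'base_v': 167.35, 'patL': 284.93, 'patR': 359.01, 'patT': 197.13, 'patB': 285.68}
[140, 139, 139, 140, 140, 141, 142, 142, 142, 142, 142, 142, 142, 142, 142, 142, 142, 142, 142, 142, 143, 143, 139, 125, 101, 78, 73, 74, 74, 74, 74, 75, 74, 77, 79]
blade col [139, 139, 139, 139, 139, 139, 140, 140, 155, 171, 187, 218, 219, 219, 139, 139, 140, 139, 139, 141, 139]
patTL [ 51.1 -11.9]
patBR [20.4 13. ]
```

move_arm([
  {"xyz":[0,0,-0.02],"spin":0,"fingers":0.4},
  {"xyz":[0,0,-0.05],"spin":0,"fingers":0.4},
  {"xyz":[0,0,-0.085],"spin":0,"fingers":0.4},
  {"xyz":[0.0,0,-0.085],"spin":0,"fingers":-1},
  {"xyz":[0.015,0,-0.085],"spin":0,"fingers":-1},
  {"xyz":[0.015,0,-0.085],"spin":0,"fingers":-1},
  {"xyz":[0.015,0,-0.085],"spin":0,"fingers":-1},
  {"xyz":[0.015,0,-0.085],"spin":0,"fingers":-1},
])

```text
time_s: 27.1
tcp_pos: [470.1, 21.0, 102.4]
tool_rot: [-0.0, 0.671, 0.742, -0.0]
force: [0.1, 0.4, 0.3]
grip_width: 32.3
grasp_force: 0.0
```

Run:
```python
from ed import *
a=cv2.imread('pics/w16.png'); print([a[v,306:311].mean(0).astype(int).tolist() for v in range(0,100,10)])
T=tool(); inv=np.linalg.inv(T); np.save('T17.npy',T); s=observe(); print(T.round(3)[:3],s['force'].round(1),s['grip_width'])
im=imaging.camera('wrist')[:,:,::-1]; cv2.imwrite('pics/w17.png',im); g=cv2.cvtColor(im,cv2.COLOR_BGR2GRAY)
l=np.array([-.1011,.9949]); T16=np.load('T16.npy'); lock=T16[:3,3]+37*T16[:3,0]; print('lock tool',(inv@[*lock[:2],75,1])[:3].round(1))
# dark patch by threshold in expected window; bright neutral blade (low saturation)
c=(T16@[37,.5,0,1])[:2]; print('expected px',proj('wrist',[[*c,75],[*c,64]],T).round(1).tolist())
hsv=cv2.cvtColor(im,cv2.COLOR_BGR2HSV); m=((hsv[...,1]<30)&(hsv[...,2]>110)).astype(np.uint8)
n,_,st,ce=cv2.connectedComponentsWithStats(m); print([ (s_.tolist(),(inv@[*ray('wrist',(s_[0]+s_[2]/2,s_[1]),20,T),1])[:2].round(1).tolist()) for s_ in st[1:] if s_[4]>150])
m=(g<45).astype(np.uint8); m[300:]=0; n,_,st,ce=cv2.connectedComponentsWithStats(m); print([(s_.tolist()) for s_ in st[1:] if 200<s_[4]<9000])
```

```text
[[134, 135, 139], [135, 136, 139], [134, 136, 139], [134, 136, 139], [135, 136, 140], [135, 136, 141], [136, 137, 140], [136, 137, 141], [137, 138, 142], [198, 199, 204]]
[[-1.01000e-01  9.95000e-01 -1.00000e-03  4.70099e+02]
 [ 9.95000e-01  1.01000e-01 -0.00000e+00  2.09580e+01]
 [-0.00000e+00 -1.00000e-03 -1.00000e+00  1.02386e+02]] [0.1 0.4 0.3] 32.301011229113996
lock tool [22.3  0.5 27.4]
expected px [[323.2, 230.3], [323.1, 225.6]]
[([304, 0, 38, 181, 6458], [147.4, 0.9]), ([292, 258, 60, 61, 1858], [-10.6, 0.5]), ([294, 356, 55, 9, 447], [-86.1, 0.2])]
[[301, 202, 44, 52, 1803], [254, 267, 32, 33, 646], [355, 267, 33, 33, 685], [0, 283, 32, 17, 450], [611, 285, 29, 15, 404], [143, 287, 107, 13, 1217], [393, 287, 105, 13, 1231]]
```

The blade is still out, and the dark lock patch is centred at (323,228), where expected. I'll move over the button with the fingers shut and press.

move_arm([
  {"xyz":[0.01,0.0007,0],"spin":0,"fingers":-1},
  {"xyz":[0.0215,0.0007,0],"spin":0,"fingers":-1},
  {"xyz":[0.0215,0.0007,0],"spin":0,"fingers":-1},
  {"xyz":[0.0215,0.0007,0],"spin":0,"fingers":-1},
  {"xyz":[0.0215,0.0007,0.01],"spin":0,"fingers":-1},
  {"xyz":[0.0215,0.0007,0.02],"spin":0,"fingers":-1},
  {"xyz":[0.0215,0.0007,0.025],"spin":0,"fingers":-1},
  {"xyz":[0.0215,0.0007,0.028],"spin":0,"fingers":-1},
  {"xyz":[0.0215,0.0007,0.031],"spin":0,"fingers":-1},
  {"xyz":[0.0215,0.0007,0.031],"spin":0,"fingers":-1},
])

```text
time_s: 28.15
tcp_pos: [469.0, 42.7, 72.0]
tool_rot: [-0.0, 0.671, 0.742, -0.0]
force: [-0.8, 1.1, 1.1]
grip_width: 0.5
grasp_force: 0.5
```

move_arm([
  {"xyz":[0,0,0.002],"spin":0,"fingers":-1},
  {"xyz":[0,0,0.003],"spin":0,"fingers":-1},
  {"xyz":[0,0,0.003],"spin":0,"fingers":-1},
])

```text
time_s: 28.45
tcp_pos: [469.4, 42.8, 69.4]
tool_rot: [0.0, 0.671, 0.742, 0.0]
force: [-0.4, 3.3, 2.6]
grip_width: 0.3
grasp_force: 1.5
```

move_arm([
  {"xyz":[0,0,0.001],"spin":0,"fingers":-1},
  {"xyz":[0,0,0.002],"spin":0,"fingers":-1},
  {"xyz":[0,0,0.002],"spin":0,"fingers":-1},
])

```text
time_s: 28.75
tcp_pos: [469.9, 43.1, 69.1]
tool_rot: [0.0, 0.671, 0.742, 0.001]
force: [-4.6, 3.1, 11.9]
grip_width: 0.9
grasp_force: 6.2
```

move_arm([
  {"xyz":[0,0,0.001],"spin":0,"fingers":-1},
  {"xyz":[0,0,0.001],"spin":0,"fingers":-1},
])

```text
time_s: 28.95
tcp_pos: [470.3, 43.2, 69.0]
tool_rot: [0.0, 0.671, 0.742, 0.001]
force: [-6.3, 3.9, 16.7]
grip_width: 0.6
grasp_force: 8.4
```

move_arm([
  {"xyz":[0,0,-0.004],"spin":0,"fingers":-1},
  {"xyz":[0,0,-0.02],"spin":0,"fingers":-1},
  {"xyz":[0,0,-0.05],"spin":0,"fingers":-1},
  {"xyz":[-0.037,0,-0.085],"spin":0,"fingers":-1},
  {"xyz":[-0.037,0,-0.085],"spin":0,"fingers":-1},
  {"xyz":[-0.037,0,-0.085],"spin":0,"fingers":-1},
])

```text
time_s: 29.55
tcp_pos: [473.1, 5.1, 151.4]
tool_rot: [0.001, 0.671, 0.741, 0.0]
force: [-0.6, 0.7, -0.6]
grip_width: 0.4
grasp_force: 0.0
```

Run:
```python
from ed import *
T=tool(); inv=np.linalg.inv(T); s=observe(); print(T.round(3)[:3,3],s['force'].round(1))
im=imaging.camera('wrist')[:,:,::-1]; cv2.imwrite('pics/w18.png',im)
hsv=cv2.cvtColor(im,cv2.COLOR_BGR2HSV); m=((hsv[...,1]<30)&(hsv[...,2]>110)).astype(np.uint8)
W=lambda u,v,z: ray('wrist',(u,v),z,T)
n,_,st,ce=cv2.connectedComponentsWithStats(m); print([s_.tolist() for s_ in st[1:] if s_[4]>150])
b=max(st[1:],key=lambda q:q[4]); u=b[0]+b[2]/2; P=W(u,b[1],20); print('hook outer',P.round(1))
l=np.array([-.1011,.9949]); ld=np.array([461.4,115.6]); print('lid x of hook outer',(P[:2]-ld)@l,'(expect 55)')
g=cv2.cvtColor(im,cv2.COLOR_BGR2GRAY).astype(int)
for c in ((285,298),(345,358)):
    p=g[:,c[0]:c[1]].mean(1); print([(v,int(p[v])) for v in range(130,230,4)])
for v in range(150,220,10): print(v,round(float((W(290,v,6)[:2]-ld)@l),1),end=' ')
```

```text
[473.072   5.06  151.421] [-0.6  0.7 -0.6]
[[305, 0, 31, 151, 4393], [294, 214, 50, 72, 1352]]
hook outer [456.5 166.5  20. ]
lid x of hook outer 51.15348599400165 (expect 55)
[(130, 132), (134, 132), (138, 131), (142, 133), (146, 133), (150, 112), (154, 87), (158, 88), (162, 86), (166, 83), (170, 84), (174, 85), (178, 86), (182, 110), (186, 114), (190, 114), (194, 116), (198, 116), (202, 131), (206, 124), (210, 128), (214, 132), (218, 144), (222, 147), (226, 144)]
[(130, 139), (134, 138), (138, 137), (142, 136), (146, 136), (150, 111), (154, 106), (158, 103), (162, 96), (166, 94), (170, 96), (174, 97), (178, 97), (182, 98), (186, 97), (190, 104), (194, 108), (198, 112), (202, 105), (206, 109), (210, 113), (214, 109), (218, 109), (222, 112), (226, 118)]
150 -51.5 160 -59.3 170 -67.3 180 -75.3 190 -83.5 200 -91.8 210 -100.2
```

move_arm([
  {"xyz":[0.03,0,-0.04],"spin":0,"fingers":-1},
  {"xyz":[0.06,0,-0.08],"spin":0,"fingers":-1},
  {"xyz":[0.06,0,-0.1],"spin":0,"fingers":-1},
  {"xyz":[0.06,0,-0.1],"spin":0,"fingers":-1},
  {"xyz":[0.06,0,-0.1],"spin":0,"fingers":-1},
])

```text
time_s: 30.1
tcp_pos: [465.9, 65.9, 248.9]
tool_rot: [-0.001, 0.67, 0.742, -0.001]
force: [-0.8, 0.3, -0.8]
grip_width: 0.2
grasp_force: 0.0
```

Run:
```python
from ed import *
T=tool(); im=imaging.camera('wrist')[:,:,::-1]; cv2.imwrite('pics/w19.png',im)
hsv=cv2.cvtColor(im,cv2.COLOR_BGR2HSV); m=((hsv[...,1]<30)&(hsv[...,2]>110)).astype(np.uint8)
l=np.array([-.1011,.9949]); ld=np.array([461.4,115.6]); n_=np.array([-.9949,-.1011])
L=lambda u,v,z:[round(float((ray('wrist',(u,v),z,T)[:2]-ld)@q),1) for q in (l,n_)]
n,_,st,ce=cv2.connectedComponentsWithStats(m)
for b in st[1:]:
    if b[4]>150: print(b.tolist(),'front',L(b[0]+b[2]/2,b[1],20),'back',L(b[0]+b[2]/2,b[1]+b[3],20))
print('lid pred px: batten outer, plain end', proj('wrist',[[*(ld+52*l),16],[*(ld-52*l),6],[*(ld+55*l),20]],T).round(1).tolist())
g=cv2.cvtColor(im,cv2.COLOR_BGR2GRAY).astype(int); b=max(st[1:],key=lambda q:q[4]); u=int(b[0]+b[2]/2)
print([ (v,im[v,u+22:u+28].mean(0).astype(int).tolist()) for v in range(b[1]-8,b[1]+30,3)])
```

```text
[0, 78, 45, 242, 7214] front [75.0, 291.3] back [-182.0, 340.8]
[310, 100, 26, 108, 2243] front [54.9, -0.3] back [-52.3, -0.5]
[304, 219, 36, 56, 833] front [-64.1, 0.5] back [-126.9, 0.4]
lid pred px: batten outer, plain end [[322.7, 103.5], [322.5, 205.4], [322.7, 99.9]]
[(70, [66, 65, 66]), (73, [68, 66, 66]), (76, [73, 72, 72]), (79, [66, 64, 64]), (82, [66, 65, 65]), (85, [66, 65, 64]), (88, [67, 65, 65]), (91, [62, 60, 60]), (94, [75, 74, 74]), (97, [74, 73, 72]), (100, [70, 69, 68]), (103, [71, 70, 69]), (106, [74, 73, 72])]
```

Measured in the lid frame, the hook's outer face is at +54.9 mm (55 expected) and the case front at −52.3 mm (−52 expected), and the tape is centred within 0.5 mm. The blade has held at the lid's length since the button was pressed, and the arm is clear, so I'm handing in.

```bash
python3 -c "
from station import workorder; print(workorder.close_job())"
```

```text
the job is handed in; nothing more can be done
None
```

The job is handed in (verdict not shown): the tape is hooked over the batten, drawn to the lid's length, set snug behind the plain end and locked. The first three hooking attempts slipped off, and a fourth, after a regrasp, held.

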